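# Unlatch the specimen case and pass the jars under the screen

### The arm

A 7-joint arm with a two-finger parallel gripper is mounted at the origin on the work surface. World frame = base frame: x ahead of the robot, y to its left, z up, the work surface at z = 0. Lengths are in m, angles in rad, forces in N, time in s.
With the tool pointing down it reaches from about 0.4 to 0.85 m from the base axis. Payload 10.4 kg.
Tool frame: the origin (TCP) lies at the very end of the fingers, on their centre line; the grasp point (between the pads) lies 19 mm behind it; x points along the fingers, y is the direction in which the jaws open and shut, and the axes are right-handed (so a half turn about x gives the same grasp; the last joint's range is limited). The gripper opens to 85 mm and grips with 20 to 120 N. Pads are 22 mm wide; open, the fingers measure 114 mm over their backs; the gripper's body (76 mm by 85 mm) begins 54 mm behind the grasp point. The pads swing forward as they close: fully open they stand 13 mm farther back than shut.
Start: joints at [-1.171, 0.332, -0.065, 1.46, 0.022, 1.35, -0.088], TCP at [0.256, 0.57, 0.231] pointing down, gripper open.
Joint ranges: [-2.6, 2.6], [-0.5, 2.12], [-1.47, 1.34], [0.16, 2.42], [-1.27, 4.41], [0.06, 2.06], [-2.6, 2.6]. Speed limits (rad/s): [2.22, 2.22, 2.79, 2.79, 3.14, 3.14, 3.14].

### API

Orientations are given as a unit quaternion [x, y, z, w].
In Python, from workcell import monitor, camera, ticket, regions_of gives the robot as it stands.
- The arm moves only by the tool step_arm, never from a script. Its argument "increments" is a list of rows, each a list of 5 numbers: the finger opening in m, from 0 to 0.0854, then the shift along the world's x, y, z in m, then the turn about the world's z in rad. A call has 1 to 12 rows; each row shifts and turns the commanded pose from where the row before left it; what a row does not reach is not made up. A row lasts 1/12 s, in which the tool goes at most 41.7 mm and 7.16 degrees, less where a joint would pass 70% of its speed; a pose out of reach is approached as far as the arm can. A call with a gripper value outside its range is refused whole. The fingers move at their own pace and stop on an object; "force" is the grip in N (left out, the last holds). Time passes only in rows, so rows that do not move let the fingers close. It gives the time, the measured TCP pose, the force and the opening at its end, in the units of the state.
- monitor.get_obs(): the state, without advancing time (a new reading comes with each control period).
- camera(name): name is "scene" or "top"; returns a dict with "color" (420x560x3 uint8, red, green, blue), "range_z" (420x560 float32, m along the optical axis (not along the pixel's ray), 0 where there is no reading), "fx", "fy", "cx", "cy" (pixels), "cam_to_world" (4x4, takes a point from camera to world coordinates). Camera axes: x right, y up, looking along -z (the intrinsics and any distortion apply to the point x, -y, -z); pixel columns grow to the right and rows downward; lengths in m; the calibration is good to about 2 mm. A picture is of the moment at which its call begins.
- ticket.hand_in(): hands the job in, once; it reports no verdict.
Trained networks look in a picture, given as the dict that the camera call returned (one of the last four; its "shot" number tells which), for a name from the list of things; names that differ only in an ending like _2 or _b are one class to them, and where a whole thing is asked for, a point or a joint stands for the part that bears it (a point fixed in the world has none). Each returns a list of dicts, best first, with "p" (0 to 1); they miss things now and then, are a little off and sometimes report something else, mostly with a low value. They report only what shows in the picture. A call takes as long as a camera call.
- regions_of(picture, query): "region" (420x560 bool, what is visible of it) and "centre" ([row, column] in pixels, amid what is visible of it).
The state is a dict: "clock": time; "joint_pos": joint angles; "joint_velocities": joint speeds; "tau": joint torques, N m; "position": TCP position; "ee_rot": TCP orientation; "ft_force": force on the tool from outside, world axes, zero at the start; "torque": the same for the moment, N m; "grip_width": opening from 0.0 (shut) to 1.0 (fully open).
Only numpy, scipy, OpenCV 4.12 (cv2) and the standard library are available. Lean on these libraries where they do the work, as an engineer would, in place of code of your own. Each camera call takes 0.05 s, during which the arm holds its last target. There are 200 camera calls.

### The job

Lift the specimen case's latch lever past centre until its hook springs free, open the lid wide, and stand every jar from the case upright in the tray; then slide the loaded tray through the gap under the bench screen until it is fully home against the end stop. Shut the case's lid fully (the latch may stay undone), and leave the other things on the bench where they are.

Things in the scene. Friction and masses are not known exactly. Their poses are not given: they have to be found in the camera images.
- case: Blue specimen case, fixed to the bench: open box 176 mm deep (its x), 230 mm wide (its y), walls 5 mm thick and 70 mm high, inner floor 5 mm above the bench, hinged lid on top. Origin: centre of the underside on the bench; its -x side (front, with latch and tab) faces the robot, latch in the +y half of the front, tab in the -y half.
- latch (a joint): Angle of the draw-latch lever (rad): 0 = latched, lever level, sticking straight out of the case's front; grows as its outer end is lifted up and over toward the case; 1.57 = straight up, 1.75 = its stop. It must be lifted through dead centre (about 0.5 rad; about 3 N at the end); light friction then keeps it where it is left.
- lever_end (a point): Centre of the red roller grip across the outer end of the latch lever: a cylinder 28 mm long (along the case's y), 14 mm across, that turns freely on its axis; 64 mm from the lever's pivot, 48 mm above the bench when latched. Pinched by its two ends from above, it lets the lever turn while the gripper follows the arc.
- latch_hinge (a point): Pivot of the latch lever (axis along the case's y), 21 mm in front of the case's front face, 48 mm above the bench.
- hook_tip (a point): Cross pin at the tip of the sprung steel latch hook, hung on the lever, that holds the lid down; pin 12 mm long, 6 mm thick. Latched, it sits in the keeper (within 3 mm of point keeper). It goes slack at a lever angle of about 1.2 and springs outward, toward the robot, clear of the keeper by about 1.4 rad.
- keeper (a point): Seat of the hook pin in the steel catch on the lid's front edge (moves with the lid).
- lid (a joint): Lid angle (rad): 0 = shut, 1.57 = upright, 1.9 = its stop. Its hinge is stiff: the lid stays at any angle and needs up to 4 N at the tab; it must be pressed fully shut.
- lid_tab (a point): Grip point on the yellow tab that sticks 42 mm out of the lid's front edge; tab 24 mm wide (along the case's y), 10 mm thick; the point is 28 mm out from the lid's edge, half-way through the thickness, about 80 mm above the bench when shut. It turns in a light pinch across its width. The lid is 18 mm thick (top at 89 mm).
- lid_hinge (a point): Point on the lid's hinge axis (along the case's y) at the case's back upper edge, level with the tab along that axis; 204 mm behind and 9 mm below the tab point when shut.
- tray: Loose green-painted metal tray, about 0.45 kg: pan 170 mm (its x) by 190 mm (its y) outside, walls 5 mm thick, 15 mm high, floor 5 mm thick. Origin: centre of the pan's underside; -x is the grip's side, +x goes through the gap first. Fully home against the end stop, its origin is at x = 72 mm in the screen's frame and its grip is still 83 mm on the robot's side of the panel.
- tray_grip (a point): Grip point on the tray's black upright grip: a bar 12 mm thick (along the tray's x), 60 mm wide (tray's y), top 50 mm above the bench, on a flat neck; 155 mm to -x from the tray's origin, 34 mm above the underside.
- screen: Fixed clear bench screen, blue frame, 420 mm wide, 230 mm high; at its foot a gap 206 mm wide, 85 mm high. Origin: on the bench, midway across the gap, in the plane of the 6 mm panel; +x points through the gap, away from the robot. Behind it two guide rails (18 mm high, 206 mm apart, along x) run from x = 0 to the end stop, a bar 18 mm high with its near face at x = 157 mm.
- jar0_mid (a point): Centre (half-way up) of a closed white specimen jar with a red cap, 44 mm across, 50 mm high, 0.09 kg; standing in the case at first; may be absent.
- jar1_mid (a point): Centre (half-way up) of a closed white specimen jar with a yellow cap, 44 mm across, 50 mm high, 0.09 kg; standing in the case at first; may be absent.
- jar2_mid (a point): Centre (half-way up) of a closed white specimen jar with a red cap, 44 mm across, 50 mm high, 0.09 kg; standing in the case at first; may be absent.
- jar3_mid (a point): Centre (half-way up) of a closed white specimen jar with a yellow cap, 44 mm across, 50 mm high, 0.09 kg; standing in the case at first; may be absent.
- dishes_red: Bystander, leave alone: stack of three clear 90 mm culture dishes with red and pink medium, 45 mm high. Origin: centre of its underside.
- dishes_straw: Bystander, leave alone: stack of three 90 mm culture dishes with straw-coloured medium, 45 mm high, beyond the work. Origin: centre of its underside.
- dishes_dark: Bystander, leave alone: stack of four dark red 90 mm culture dishes, 60 mm high, at the left. Origin: centre of its underside.
- timer: Bystander, leave alone: white flat bench timer, 60 x 60 x 18 mm. Origin: centre of its underside.
- reagent: Bystander, leave alone: amber closed bottle with blue cap, 66 mm across, 150 mm high, at the far side. Origin: centre of its underside.
- tube_rack: Bystander, leave alone: white rack of corked tubes, 70 x 200 mm, 122 mm high, left. Origin: centre of its underside.
- marker: Bystander, leave alone: blue marker pen with black cap, 130 mm long, 12 mm thick. Origin: centre of its underside.

How it is judged:
By the outcome, as a careful person would: the job done as asked, in the order asked, and still so for the second after the job is handed in, with the robot touching nothing.
Of jar0, jar1, jar2, jar3 only 2 to 4 are there at a start; the rules pass over those that are not, and their reading is None.
At some moment in a run one of tray may be knocked a few centimetres aside while the robot is not near it.
It also fails if it takes over 208 s, if anything falls off the work surface, if the arm or the gripper's body presses on something with over 40 N, if the wrist force passes 120 N, or if a joint passes its speed limit or range.

## Working session

There is one attempt and no reset: what is moved stays moved. The work goes in short steps, Python scripts to look and compute and a tool call to move; the robot and the scene stay as the last step left them, time stands still between calls to the robot, and variables do not carry over. Pictures are saved under pics/ and viewed, about 12 in all and at most 16, crops included, and the job is handed in when it is done.

Besides the shell and the picture viewer there is one more tool, called after "Request:" as name(argument=value, ...), one argument or row to a line, values as JSON. step_arm: Moves the arm, as the interface text tells. Its arguments: {"type":"object","properties":{"increments":{"type":"array"},"force":{"type":"number"}},"required":["increments"]}

```bash
mkdir -p pics; ls; cat > h.py <<'E'
import numpy as np, cv2
from workcell import monitor, camera, ticket, regions_of
def pts(c):
    d=c["range_z"]; v,u=np.mgrid[:d.shape[0],:d.shape[1]]
    P=np.stack([(u-c["cx"])/c["fx"]*d,-(v-c["cy"])/c["fy"]*d,-d,np.ones_like(d)],-1)
    W=(P@np.array(c["cam_to_world"]).T)[...,:3]; W[d<=0]=np.nan
    return W
def save(c,n): cv2.imwrite("pics/"+n+".png",cv2.cvtColor(c["color"],cv2.COLOR_RGB2BGR))
def st():
    o=monitor.get_obs(); print({k:np.round(o[k],3).tolist() for k in("clock","position","ee_rot","ft_force","grip_width","joint_pos")})
def find(c,W,names):
    for n in names:
        for r in regions_of(c,n)[:2]:
            m=r["region"]; q=W[m]; q=q[~np.isnan(q[:,0])]
            if len(q): print(n,round(r["p"],2),"px",np.round(r["centre"]),m.sum(),"med",np.round(np.median(q,0),3),"lo",np.round(np.percentile(q,2,axis=0),3),"hi",np.round(np.percentile(q,98,axis=0),3))
E
python3 - <<'E'
from h import *
st()
for n in("scene","top"):
    c=camera(n); save(c,n+"0"); W=pts(c); print(n,{k:(np.round(v,3).tolist() if k=="cam_to_world" else v) for k,v in c.items() if k not in("color","range_z")})
    find(c,W,["case","lever_end","lid_tab","keeper","hook_tip","tray","tray_grip","screen","dishes_red","dishes_straw","dishes_dark","timer","reagent","tube_rack","marker"])
E
```

```text
pics
{'clock': 0.0, 'position': [0.256, 0.57, 0.231], 'ee_rot': [0.148, 0.691, -0.149, 0.691], 'ft_force': [-0.213, 0.697, -0.231], 'grip_width': 0.996, 'joint_pos': [-1.171, 0.333, -0.065, 1.461, 0.022, 1.35, -0.089]}
scene {'fx': 425.02664890131723, 'fy': 425.02664890131723, 'cx': 278.65462361260717, 'cy': 205.35744683211715, 'cam_to_world': [[-0.039, -0.659, 0.751, 1.515], [0.999, -0.034, 0.023, 0.052], [0.01, 0.752, 0.66, 0.895], [0.0, 0.0, 0.0, 1.0]], 'shot': 1}
case 0.98 px [215. 342.] 5294 med [0.628 0.206 0.088] lo [0.416 0.087 0.001] hi [0.686 0.324 0.093]
lever_end 0.55 px [267. 315.] 1079 med [0.821 0.116 0.088] lo [0.79  0.087 0.007] hi [0.833 0.147 0.151]
lid_tab 0.59 px [205. 340.] 3679 med [0.6   0.2   0.089] lo [0.481 0.091 0.071] hi [0.684 0.318 0.093]
keeper 0.66 px [206. 341.] 3616 med [0.602 0.201 0.089] lo [0.491 0.094 0.075] hi [0.683 0.317 0.093]
tray 0.65 px [204. 250.] 923 med [ 0.508 -0.066  0.008] lo [ 0.458 -0.178 -0.   ] hi [ 0.68  -0.026  0.052]
tray_grip 0.59 px [205. 252.] 909 med [ 0.505 -0.065  0.008] lo [ 0.456 -0.175 -0.   ] hi [ 0.637 -0.024  0.05
[... 2759 characters left out ...]
d [0.379 0.501 0.058] lo [0.339 0.465 0.011] hi [0.42  0.547 0.063]
dishes_dark 0.25 px [270. 277.] 411 med [0.41  0.011 0.018] lo [ 0.376 -0.017  0.007] hi [0.441 0.043 0.023]
timer 0.92 px [270. 275.] 424 med [0.412 0.012 0.018] lo [ 0.38  -0.02   0.013] hi [0.443 0.043 0.023]
reagent 0.8 px [138. 239.] 652 med [0.786 0.116 0.099] lo [0.769 0.088 0.001] hi [0.867 0.149 0.151]
tube_rack 0.91 px [193. 110.] 2215 med [0.615 0.489 0.062] lo [0.524 0.465 0.001] hi [0.716 0.53  0.123]
tube_rack 0.56 px [208. 208.] 5230 med [0.582 0.205 0.089] lo [0.49  0.096 0.082] hi [0.674 0.318 0.094]
marker 0.52 px [281. 435.] 197 med [ 0.385 -0.454  0.012] lo [ 0.371 -0.519  0.003] hi [ 0.399 -0.394  0.017]
```

View pics/top0.png

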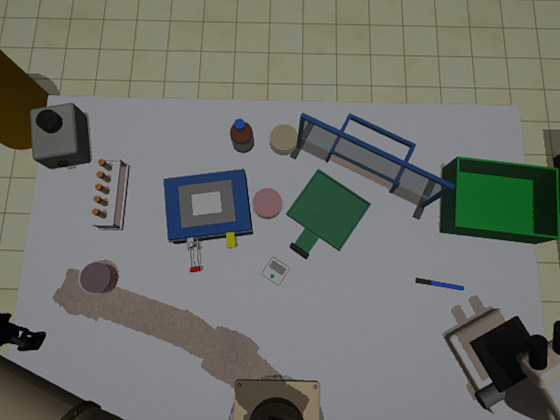

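View pics/scene0.png

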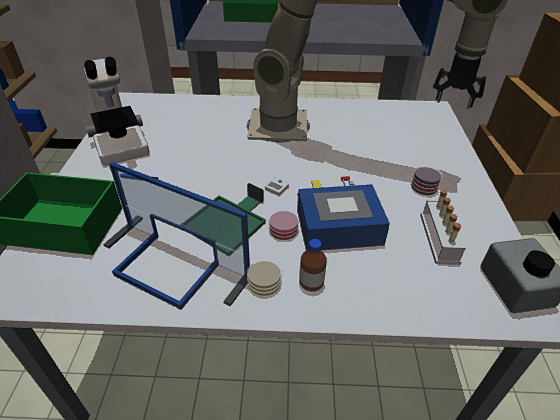

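```bash
python3 - <<'E'
from h import *
from scipy.spatial.transform import Rotation as R
print("tool axes",np.round(R.from_quat(monitor.get_obs()["ee_rot"]).as_matrix(),3).tolist())
def rect(q,n):
    r=cv2.minAreaRect((q[:,:2]*1000).astype(np.float32)); print(n,"rect c",np.round(r[0],1),"size",np.round(r[1],1),"ang",round(r[2],2),"n",len(q),"z",np.round(np.percentile(q[:,2],[5,50,95]),3))
def big(m):
    k,l,s,_=cv2.connectedComponentsWithStats(m.astype(np.uint8)); return l==1+np.argmax(s[1:,4])
for n in("top","scene"):
    c=camera(n); W=pts(c); hsv=cv2.cvtColor(c["color"],cv2.COLOR_RGB2HSV); H,S,V=[hsv[...,i].astype(int) for i in range(3)]
    X,Y,Z=W[...,0],W[...,1],W[...,2]
    def box(a,b,cc,d): return (X>a)&(X<b)&(Y>cc)&(Y<d)
    print(n)
    m=box(.36,.46,.15,.33)&((H<8)|(H>172))&(S>130)&(Z>.03); 
    if m.any(): rect(W[m],"roller")
    m=box(.4,.5,.1,.25)&(H>20)&(H<35)&(S>120)&(Z>.06)
    if m.any(): rect(W[m],"tab")
    m=box(.45,.72,.05,.35)&(Z>.08)&(Z<.1); rect(W[big(m)],"lid")
    m=box(.42,.75,-.28,-.0)&(H>50)&(H<90)&(S>60)&(Z<.03); rect(W[big(m)],"tray")
    m=box(.42,.56,-.18,.02)&(Z>.04)&(Z<.06); rect(W[big(m)],"grip")
    m=box(.58,.9,-.5,0)&(Z>.2)&(Z<.25); rect(W[m],"screentop")
    m=box(.58,1,-.5,0)&(Z>.010)&(Z<.023); rect(W[m],"rails")
    m=box(.58,1,-.5,0)&(Z>.1)&(Z<.2)&(H>100)&(H<130)&(S>120); rect(W[m],"frame .1-.2")
E
```

```text
tool axes [[-0.0, 0.41, 0.912], [0.0, 0.912, -0.41], [-1.0, 0.0, -0.0]]
top
roller rect c [407.7 234.7] size [11.  25.7] ang 3.66 n 41 z [0.05  0.054 0.059]
tab rect c [484.7 135.3] size [33.7 22.2] ang 8.92 n 102 z [0.08  0.084 0.088]
lid rect c [568.2 204.8] size [219.6 230.4] ang 8.61 n 5220 z [0.085 0.089 0.093]
tray rect c [ 572.4 -126.6] size [189.8 228.9] ang 55.85 n 3911 z [0.001 0.005 0.015]
grip rect c [468.8 -54.8] size [58.8 12.3] ang 55.22 n 97 z [0.045 0.049 0.053]
screentop rect c [ 702.7 -234.4] size [420.4  15.7] ang 64.07 n 1389 z [0.202 0.228 0.233]
rails rect c [ 741.3 -246.7] size [489.8 320.8] ang 89.73 n 915 z [0.011 0.016 0.022]
frame .1-.2 rect c [ 670.3 -302.2] size [354.6  58.7] ang 73.93 n 86 z [0.101 0.14  0.194]
scene
roller rect c [410.9 233. ] size [ 9.  26.1] ang 2.99 n 22 z [0.049 0.054 0.056]
tab rect c [483.1 134. ] size [33.6 23.5] ang 5.71 n 51 z [0.082 0.084 0.087]
lid rect c [566.3 202.4] size [221.5 231.2] ang 8.7 n 3416 z [0.085 0.089 0.092]
tray rect c [531.6 -80.5] size [202.6 115.8] ang 38.37 n 604 z [0.003 0.007 0.016]
grip rect c [470.  -56.8] size [59.1 13.9] ang 56.93 n 77 z [0.04  0.048 0.052]
screentop rect c [ 700.7 -236.8] size [423.2  17.9] ang 64.11 n 1557 z [0.202 0.223 0.231]
rails rect c [ 740.5 -249.7] size [498.8 320.4] ang 90.0 n 1356 z [0.011 0.017 0.021]
frame .1-.2 rect c [ 705.5 -237.3] size [420.5  14.7] ang 64.91 n 283 z [0.101 0.15  0.196]
```

Request:
step_arm(
  increments=[
    [0.06, 0.0127, -0.028, 0, 0.0477],
    [0.06, 0.0127, -0.028, 0, 0.0477],
    [0.06, 0.0127, -0.028, 0, 0.0477],
    [0.06, 0.0127, -0.028, 0, 0.0477],
    [0.06, 0.0127, -0.028, 0, 0.0477],
    [0.06, 0.0127, -0.028, 0, 0.0477],
    [0.06, 0.0127, -0.028, 0, 0.0477],
    [0.06, 0.0127, -0.028, 0, 0.0477],
    [0.06, 0.0127, -0.028, 0, 0.0477],
    [0.06, 0.0127, -0.028, 0, 0.0477],
    [0.06, 0.0127, -0.028, 0, 0.0477],
    [0.06, 0.0127, -0.028, 0, 0.0477],
  ],
  force=30,
)

```text
clock: 2.7
position: [0.4093, 0.2325, 0.2316]
ee_rot: [-0.053, 0.705, 0.054, 0.705]
ft_force: [0.4, -0.4, -0.4]
grip_width: 0.703
```

Request:
step_arm(
  increments=[
    [0.06, 0, 0, -0.03, 0],
    [0.06, 0, 0, -0.03, 0],
    [0.06, 0, 0, -0.03, 0],
    [0.06, 0, 0, -0.03, 0],
    [0.06, 0, 0, 0, 0],
    [0.06, 0, 0, 0, 0],
  ],
)

```text
clock: 3.2
position: [0.4082, 0.2335, 0.111]
ee_rot: [-0.053, 0.706, 0.052, 0.704]
ft_force: [0.3, 0.1, -0.6]
grip_width: 0.704
```

Request:
step_arm(
  increments=[
    [0.06, 0, 0, -0.027, 0],
    [0.06, 0, 0, -0.027, 0],
    [0.06, 0, 0, -0.027, 0],
    [0.06, 0, 0, 0, 0],
    [0.0, 0, 0, 0, 0],
    [0.0, 0, 0, 0, 0],
    [0.0, 0, 0, 0, 0],
    [0.0, 0, 0, 0, 0],
    [0.0, 0, 0, 0, 0],
    [0.0, 0, 0, 0, 0],
  ],
)

```text
clock: 4.03
position: [0.4103, 0.2358, 0.033]
ee_rot: [-0.052, 0.704, 0.054, 0.706]
ft_force: [-1.3, 1.5, 7.2]
grip_width: 0.322
```

```bash
cat >> h.py <<'E'
U=np.array([.9887,.1495]);V=np.array([-.1495,.9887])
def arc(r,p0,a0,a1,n):
    a=np.linspace(a0,a1,n+1); du=-r*np.diff(np.cos(a)); dz=r*np.diff(np.sin(a))
    for x,z in zip(du,dz): print([p0]+np.round([*(U*x),z],4).tolist()+[0])
E
python3 -c "
from h import *
arc(.064,0,0,1.6,20)"
```

```text
[0, 0.0002, 0.0, 0.0051, 0]
[0, 0.0006, 0.0001, 0.0051, 0]
[0, 0.001, 0.0002, 0.005, 0]
[0, 0.0014, 0.0002, 0.0049, 0]
[0, 0.0018, 0.0003, 0.0048, 0]
[0, 0.0022, 0.0003, 0.0046, 0]
[0, 0.0025, 0.0004, 0.0044, 0]
[0, 0.0029, 0.0004, 0.0042, 0]
[0, 0.0032, 0.0005, 0.004, 0]
[0, 0.0035, 0.0005, 0.0037, 0]
[0, 0.0038, 0.0006, 0.0034, 0]
[0, 0.004, 0.0006, 0.0031, 0]
[0, 0.0043, 0.0006, 0.0028, 0]
[0, 0.0045, 0.0007, 0.0024, 0]
[0, 0.0046, 0.0007, 0.002, 0]
[0, 0.0048, 0.0007, 0.0017, 0]
[0, 0.0049, 0.0007, 0.0013, 0]
[0, 0.005, 0.0008, 0.0009, 0]
[0, 0.005, 0.0008, 0.0005, 0]
[0, 0.0051, 0.0008, 0.0001, 0]
```

Request:
step_arm(
  increments=[
    [0, 0.0002, 0.0, 0.0051, 0],
    [0, 0.0006, 0.0001, 0.0051, 0],
    [0, 0.001, 0.0002, 0.005, 0],
    [0, 0.0014, 0.0002, 0.0049, 0],
    [0, 0.0018, 0.0003, 0.0048, 0],
    [0, 0.0022, 0.0003, 0.0046, 0],
    [0, 0.0025, 0.0004, 0.0044, 0],
    [0, 0.0029, 0.0004, 0.0042, 0],
    [0, 0.0032, 0.0005, 0.004, 0],
    [0, 0.0035, 0.0005, 0.0037, 0],
  ],
)

```text
clock: 4.87
position: [0.4284, 0.2384, 0.078]
ee_rot: [-0.052, 0.705, 0.054, 0.706]
ft_force: [-2.3, 5.2, 0.1]
grip_width: 0.322
```

Request:
step_arm(
  increments=[
    [0, 0.0038, 0.0006, 0.0034, 0],
    [0, 0.004, 0.0006, 0.0031, 0],
    [0, 0.0043, 0.0006, 0.0028, 0],
    [0, 0.0045, 0.0007, 0.0024, 0],
    [0, 0.0046, 0.0007, 0.002, 0],
    [0, 0.0048, 0.0007, 0.0017, 0],
    [0, 0.0049, 0.0007, 0.0013, 0],
    [0, 0.005, 0.0008, 0.0009, 0],
    [0, 0.005, 0.0008, 0.0005, 0],
    [0, 0.0051, 0.0008, 0.0001, 0],
    [0, 0, 0, 0, 0],
    [0, 0, 0, 0, 0],
  ],
)

```text
clock: 5.87
position: [0.4755, 0.2457, 0.0969]
ee_rot: [-0.052, 0.704, 0.054, 0.706]
ft_force: [0.7, 4.3, 8.5]
grip_width: 0.319
```

```bash
python3 - <<'E'
from h import *
c=camera("top"); a=c["color"][170:300,150:290]; c2=camera("scene"); b=c2["color"][120:260,260:420]
im=np.hstack([cv2.resize(a,(430,400),interpolation=2),cv2.resize(b,(370,400))]); cv2.imwrite("pics/lever.png",im[...,::-1]); st()
E
```

```text
{'clock': 5.967, 'position': [0.475, 0.246, 0.097], 'ee_rot': [-0.052, 0.704, 0.054, 0.706], 'ft_force': [0.546, 4.407, 7.539], 'grip_width': 0.324, 'joint_pos': [-0.712, 0.25, 0.17, 1.869, -0.051, 1.021, 1.2]}
```

View pics/lever.png

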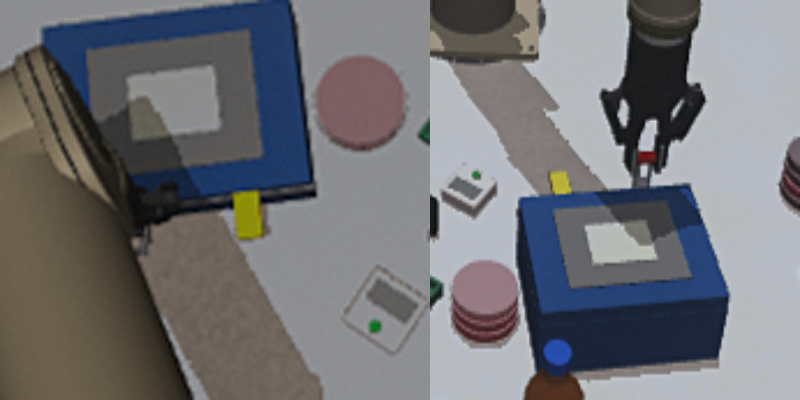

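Request:
step_arm(
  increments=[
    [0.05, 0, 0, 0, 0],
    [0.05, 0, 0, 0, 0],
    [0.05, 0, 0, 0, 0],
    [0.05, 0, 0, 0.03, 0],
    [0.05, 0, 0, 0.03, 0],
    [0.05, 0, 0, 0.02, 0],
    [0.05, 0.0015, -0.028, 0, 0],
    [0.05, 0.0015, -0.028, 0, 0],
    [0.05, 0.0015, -0.028, 0, 0],
    [0.05, 0.0015, -0.028, 0, 0],
    [0.05, 0, 0, 0, 0],
    [0.05, 0, 0, 0, 0],
  ],
)

```text
clock: 6.97
position: [0.4801, 0.13, 0.1744]
ee_rot: [-0.052, 0.705, 0.052, 0.705]
ft_force: [0.5, 0.3, 0.6]
grip_width: 0.587
```

```bash
python3 - <<'E'
from h import *
c=camera("scene"); W=pts(c); hsv=cv2.cvtColor(c["color"],cv2.COLOR_RGB2HSV); H,S=hsv[...,0],hsv[...,1]
m=(W[...,0]>.4)&(W[...,0]<.55)&(W[...,1]>.15)&(W[...,1]<.33)&((H<8)|(H>172))&(S>130)&(W[...,2]>.03); q=W[m]; print(len(q),np.median(q,0))
st(); print("lid"); arc(.2042,0,.0442,.0442+1.85,36)
E
```

```text
35 [0.47493476 0.24461822 0.11628705]
{'clock': 7.017, 'position': [0.48, 0.132, 0.174], 'ee_rot': [-0.052, 0.705, 0.052, 0.705], 'ft_force': [0.099, 0.696, -0.11], 'grip_width': 0.584, 'joint_pos': [-0.601, 0.088, 0.256, 1.879, -0.025, 1.177, 1.382]}
lid
[0, 0.0007, 0.0001, 0.0105, 0]
[0, 0.0013, 0.0002, 0.0104, 0]
[0, 0.0018, 0.0003, 0.0103, 0]
[0, 0.0023, 0.0003, 0.0102, 0]
[0, 0.0028, 0.0004, 0.0101, 0]
[0, 0.0033, 0.0005, 0.0099, 0]
[0, 0.0038, 0.0006, 0.0098, 0]
[0, 0.0043, 0.0007, 0.0095, 0]
[0, 0.0048, 0.0007, 0.0093, 0]
[0, 0.0053, 0.0008, 0.009, 0]
[0, 0.0057, 0.0009, 0.0088, 0]
[0, 0.0062, 0.0009, 0.0084, 0]
[0, 0.0066, 0.001, 0.0081, 0]
[0, 0.007, 0.0011, 0.0078, 0]
[0, 0.0074, 0.0011, 0.0074, 0]
[0, 0.0077, 0.0012, 0.007, 0]
[0, 0.0081, 0.0012, 0.0066, 0]
[0, 0.0084, 0.0013, 0.0062, 0]
[0, 0.0087, 0.0013, 0.0057, 0]
[0, 0.009, 0.0014, 0.0053, 0]
[0, 0.0092, 0.0014, 0.0048, 0]
[0, 0.0095, 0.0014, 0.0043, 0]
[0, 0.0097, 0.0015, 0.0038, 0]
[0, 0.0099, 0.0015, 0.0033, 0]
[0, 0.01, 0.0015, 0.0028, 0]
[0, 0.0101, 0.0015, 0.0023, 0]
[0, 0.0102, 0.0015, 0.0017, 0]
[0, 0.0103, 0.0016, 0.0012, 0]
[0, 0.0104, 0.0016, 0.0007, 0]
[0, 0.0104, 0.0016, 0.0001, 0]
[0, 0.0104, 0.0016, -0.0004, 0]
[0, 0.0103, 0.0016, -0.001, 0]
[0, 0.0103, 0.0016, -0.0015, 0]
[0, 0.0102, 0.0015, -0.002, 0]
[0, 0.0101, 0.0015, -0.0026, 0]
[0, 0.0099, 0.0015, -0.0031, 0]
```

Request:
step_arm(
  increments=[
    [0.05, 0.001, 0.002, -0.028, 0],
    [0.05, 0, 0, -0.028, 0],
    [0.05, 0, 0, -0.028, 0],
    [0.05, 0, 0, -0.028, 0],
    [0.05, 0, 0, 0, 0],
    [0.0, 0, 0, 0, 0],
    [0.0, 0, 0, 0, 0],
    [0.0, 0, 0, 0, 0],
    [0.0, 0, 0, 0, 0],
    [0.0, 0, 0, 0, 0],
    [0.0, 0, 0, 0, 0],
  ],
  force=30,
)

```text
clock: 7.93
position: [0.4818, 0.1354, 0.064]
ee_rot: [-0.052, 0.704, 0.054, 0.706]
ft_force: [-2.4, 5.3, 4.3]
grip_width: 0.271
```

Request:
step_arm(
  increments=[
    [0, 0.0007, 0.0001, 0.0105, 0],
    [0, 0.0013, 0.0002, 0.0104, 0],
    [0, 0.0018, 0.0003, 0.0103, 0],
    [0, 0.0023, 0.0003, 0.0102, 0],
    [0, 0.0028, 0.0004, 0.0101, 0],
    [0, 0.0033, 0.0005, 0.0099, 0],
    [0, 0.0038, 0.0006, 0.0098, 0],
    [0, 0.0043, 0.0007, 0.0095, 0],
  ],
)

```text
clock: 8.6
position: [0.5017, 0.1384, 0.1443]
ee_rot: [-0.053, 0.705, 0.054, 0.706]
ft_force: [2.6, 6.1, -7.2]
grip_width: 0.274
```

Gripped (about 23 mm) and lifting with modest force; continuing the arc.

Request:
step_arm(
  increments=[
    [0, 0.0048, 0.0007, 0.0093, 0],
    [0, 0.0053, 0.0008, 0.009, 0],
    [0, 0.0057, 0.0009, 0.0088, 0],
    [0, 0.0062, 0.0009, 0.0084, 0],
    [0, 0.0066, 0.001, 0.0081, 0],
    [0, 0.007, 0.0011, 0.0078, 0],
    [0, 0.0074, 0.0011, 0.0074, 0],
    [0, 0.0077, 0.0012, 0.007, 0],
    [0, 0.0081, 0.0012, 0.0066, 0],
    [0, 0.0084, 0.0013, 0.0062, 0],
    [0, 0.0087, 0.0013, 0.0057, 0],
    [0, 0.009, 0.0014, 0.0053, 0],
  ],
)

```text
clock: 9.6
position: [0.5857, 0.1513, 0.2332]
ee_rot: [-0.053, 0.706, 0.054, 0.705]
ft_force: [-2.9, 5.4, -5.2]
grip_width: 0.275
```

Request:
step_arm(
  increments=[
    [0, 0.0092, 0.0014, 0.0048, 0],
    [0, 0.0095, 0.0014, 0.0043, 0],
    [0, 0.0097, 0.0015, 0.0038, 0],
    [0, 0.0099, 0.0015, 0.0033, 0],
    [0, 0.01, 0.0015, 0.0028, 0],
    [0, 0.0101, 0.0015, 0.0023, 0],
    [0, 0.0102, 0.0015, 0.0017, 0],
    [0, 0.0103, 0.0016, 0.0012, 0],
    [0, 0.0104, 0.0016, 0.0007, 0],
    [0, 0.0104, 0.0016, 0.0001, 0],
  ],
)

```text
clock: 10.43
position: [0.6856, 0.1666, 0.2587]
ee_rot: [-0.053, 0.705, 0.054, 0.705]
ft_force: [-4.3, 4.3, -0.1]
grip_width: 0.276
```

Request:
step_arm(
  increments=[
    [0, 0.0104, 0.0016, -0.0004, 0],
    [0, 0.0103, 0.0016, -0.001, 0],
    [0, 0.0103, 0.0016, -0.0015, 0],
    [0, 0.0102, 0.0015, -0.002, 0],
    [0, 0.0101, 0.0015, -0.0026, 0],
    [0, 0.0099, 0.0015, -0.0031, 0],
    [0, 0, 0, 0, 0],
    [0, 0, 0, 0, 0],
  ],
)

```text
clock: 11.1
position: [0.7478, 0.1762, 0.2483]
ee_rot: [-0.053, 0.704, 0.054, 0.706]
ft_force: [1.5, 4.6, 0.4]
grip_width: 0.269
```

Request:
step_arm(
  increments=[
    [0.05, 0, 0, 0, 0],
    [0.05, 0, 0, 0, 0],
    [0.05, 0, 0, 0, 0],
    [0.05, 0, 0, 0.025, 0],
    [0.05, 0, 0, 0.025, 0],
    [0.05, 0, 0, 0.025, 0],
    [0.06, -0.025, -0.02, 0, 0],
    [0.06, -0.025, -0.03, 0, 0],
    [0.06, -0.025, -0.03, 0, 0],
    [0.06, -0.025, -0.03, 0, 0],
    [0.06, -0.025, -0.03, 0, 0],
    [0.06, -0.025, -0.03, 0, 0],
  ],
)

```text
clock: 12.1
position: [0.5956, 0.0024, 0.3224]
ee_rot: [-0.053, 0.705, 0.053, 0.705]
ft_force: [1.3, -1.3, 0.9]
grip_width: 0.701
```

Request:
step_arm(
  increments=[
    [0.06, -0.02, -0.03, 0, 0],
    [0.06, -0.02, -0.03, 0, 0],
    [0.06, -0.02, -0.03, 0, 0],
    [0.06, -0.02, -0.03, 0, 0],
    [0.06, -0.02, -0.03, 0, 0],
    [0.06, 0, -0.03, 0, 0],
    [0.06, 0, -0.03, 0, 0],
    [0.06, 0, -0.03, 0, 0],
    [0.06, 0, -0.03, 0, 0],
    [0.06, 0, 0, 0, 0],
  ],
)

```text
clock: 12.93
position: [0.4949, -0.2724, 0.3225]
ee_rot: [-0.051, 0.705, 0.049, 0.705]
ft_force: [-0.1, -0.1, 0.4]
grip_width: 0.703
```

```bash
python3 - <<'E'
from h import *
st()
for n in("top","scene"):
    c=camera(n); W=pts(c); save(c,n+"1"); print(n)
    find(c,W,["jar0_mid","jar1_mid","jar2_mid","jar3_mid"])
    m=(np.abs(W[...,2]-.055)<.004)
    q=W[...,:2]-np.array([.5875,.207]); u=q@U; v=q@V; m&=(np.abs(u)<.08)&(np.abs(v)<.107)
    k,l,s,cen=cv2.connectedComponentsWithStats(m.astype(np.uint8))
    for i in range(1,k):
        if s[i,4]>25: print("top surf",s[i,4],np.round(np.median(W[l==i],0),3),"uv",np.round([np.mean(u[l==i]),np.mean(v[l==i])],3),"ext",np.round([np.ptp(u[l==i]),np.ptp(v[l==i])],3),"rgb",np.median(c["color"][l==i],0))
E
```

```text
{'clock': 12.933, 'position': [0.495, -0.272, 0.323], 'ee_rot': [-0.051, 0.705, 0.049, 0.705], 'ft_force': [-0.086, -0.072, 0.417], 'grip_width': 0.703, 'joint_pos': [-0.073, 0.17, 0.572, 1.503, -0.089, 1.494, 2.212]}
top
jar0_mid 0.62 px [219. 229.] 207 med [0.553 0.149 0.054] lo [0.536 0.131 0.02 ] hi [0.576 0.171 0.06 ]
jar1_mid 0.57 px [194. 114.] 2117 med [0.615 0.489 0.062] lo [0.524 0.465 0.006] hi [0.714 0.527 0.123]
jar3_mid 0.8 px [219. 194.] 227 med [0.548 0.246 0.054] lo [0.531 0.228 0.006] hi [0.569 0.268 0.059]
top surf 165 [0.551 0.248 0.055] uv [-0.03   0.046] ext [0.042 0.04 ] rgb [148. 150.  10.]
top surf 171 [0.556 0.15  0.055] uv [-0.04  -0.052] ext [0.041 0.043] rgb [152.  27.  25.]
scene
jar1_mid 0.46 px [186. 277.] 256 med [0.418 0.011 0.018] lo [ 0.382 -0.021  0.003] hi [0.447 0.045 0.022]
```

View pics/top1.png

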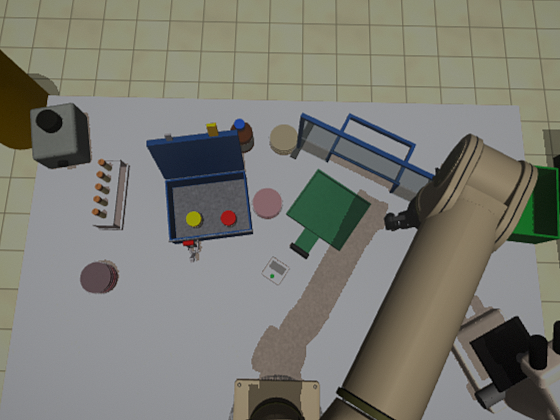

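Request:
step_arm(
  increments=[
    [0.062, 0.005, 0.0352, 0, 0],
    [0.062, 0.005, 0.0352, 0, 0],
    [0.062, 0.005, 0.0352, 0, 0],
    [0.062, 0.005, 0.0352, 0, 0],
    [0.062, 0.005, 0.0352, 0, 0],
    [0.062, 0.005, 0.0352, 0, 0],
    [0.062, 0.005, 0.0352, 0, 0],
    [0.062, 0.005, 0.0352, 0, 0],
    [0.062, 0.005, 0.0352, 0, 0],
    [0.062, 0.005, 0.0352, 0, 0],
    [0.062, 0.005, 0.0352, 0, 0],
    [0.062, 0.005, 0.0352, 0, 0],
  ],
)

```text
clock: 14.43
position: [0.5571, 0.1587, 0.3222]
ee_rot: [-0.053, 0.705, 0.053, 0.705]
ft_force: [1.0, -0.6, -0.6]
grip_width: 0.728
```

Request:
step_arm(
  increments=[
    [0.062, 0, 0, -0.035, 0],
    [0.062, 0, 0, -0.035, 0],
    [0.062, 0, 0, -0.035, 0],
    [0.062, 0, 0, -0.035, 0],
    [0.062, 0, 0, -0.035, 0],
    [0.062, 0, 0, -0.03, 0],
    [0.062, 0, 0, 0, 0],
    [0.062, 0, 0, 0, 0],
  ],
)

```text
clock: 15.1
position: [0.5565, 0.1566, 0.1166]
ee_rot: [-0.053, 0.706, 0.053, 0.704]
ft_force: [0.3, 0.4, 0.8]
grip_width: 0.725
```

Request:
step_arm(
  increments=[
    [0.062, 0, -0.006, 0, 0],
    [0.062, 0, 0, -0.03, 0],
    [0.062, 0, 0, -0.03, 0],
    [0.062, 0, 0, -0.025, 0],
    [0.062, 0, 0, -0.012, 0],
    [0.062, 0, 0, 0, 0],
    [0.03, 0, 0, 0, 0],
    [0.03, 0, 0, 0, 0],
    [0.03, 0, 0, 0, 0],
    [0.03, 0, 0, 0, 0],
    [0.03, 0, 0, 0, 0],
    [0.03, 0, 0, 0, 0],
  ],
  force=40,
)

```text
clock: 16.1
position: [0.5589, 0.151, 0.0223]
ee_rot: [-0.052, 0.704, 0.053, 0.706]
ft_force: [-0.6, -0.0, 7.6]
grip_width: 0.502
```

Request:
step_arm(
  increments=[
    [0.03, 0, 0, 0.02, 0],
    [0.03, 0, 0, 0.03, 0],
    [0.03, 0, 0, 0.03, 0],
    [0.03, 0, 0, 0.03, 0],
    [0.03, 0, 0, 0.03, 0],
    [0.03, 0, 0, 0.03, 0],
    [0.03, 0, 0, 0.01, 0],
    [0.03, 0, 0, 0, 0],
  ],
)

```text
clock: 16.77
position: [0.5589, 0.151, 0.2041]
ee_rot: [-0.052, 0.703, 0.054, 0.707]
ft_force: [0.6, -0.2, -0.6]
grip_width: 0.508
```

```bash
cat >> h.py <<'E'
def tray(c,W):
    hsv=cv2.cvtColor(c["color"],cv2.COLOR_RGB2HSV); H,S=hsv[...,0],hsv[...,1]; X,Y,Z=np.moveaxis(W,-1,0)
    b=(X>.36)&(X<.8)&(Y>-.4)&(Y<.06)
    out={}
    for n,m in(("pan",b&(H>45)&(H<90)&(S>60)&(Z<.03)),("grip",b&(Z>.042)&(Z<.056)&(cv2.cvtColor(c["color"],cv2.COLOR_RGB2GRAY)<70))):
        k,l,s,_=cv2.connectedComponentsWithStats(m.astype(np.uint8))
        if k<2: print("no",n); continue
        q=W[l==1+np.argmax(s[1:,4])]; r=cv2.minAreaRect((q[:,:2]*1000).astype(np.float32)); print(n,"c",np.round(r[0],1),"size",np.round(r[1],1),"ang",round(r[2],2),len(q))
E
python3 - <<'E'
from h import *
st()
for n in("top","scene"):
    c=camera(n); print(n); tray(c,pts(c))
E
```

```text
{'clock': 16.767, 'position': [0.559, 0.151, 0.204], 'ee_rot': [-0.052, 0.703, 0.054, 0.707], 'ft_force': [0.563, -0.242, -0.552], 'grip_width': 0.508, 'joint_pos': [-0.54, 0.24, 0.232, 1.644, -0.058, 1.258, 1.424]}
top
pan c [ 572.7 -127. ] size [189.9 229.7] ang 56.18 3908
grip c [468.6 -55.1] size [58.1 12.3] ang 56.03 89
scene
pan c [529.8 -80.5] size [204.3 116.7] ang 38.73 610
grip c [469.6 -55.8] size [57.4 12.8] ang 57.6 56
```

Request:
step_arm(
  increments=[
    [0.03, 0.0068, -0.026, 0, 0],
    [0.03, 0.0068, -0.026, 0, 0],
    [0.03, 0.0068, -0.026, 0, 0],
    [0.03, 0.0068, -0.026, 0, 0],
    [0.03, 0.0068, -0.026, 0, 0],
    [0.03, 0.0068, -0.026, 0, 0],
    [0.03, 0.0068, -0.026, 0, 0],
    [0.03, 0.0068, -0.026, 0, 0],
    [0.03, 0.0066, -0.026, 0, 0],
    [0.03, 0, -0.026, 0, 0],
    [0.03, 0, 0, 0, 0],
    [0.03, 0, 0, 0, 0],
  ],
)

```text
clock: 17.87
position: [0.6171, -0.1113, 0.198]
ee_rot: [-0.052, 0.706, 0.051, 0.704]
ft_force: [0.9, 0.2, -1.4]
grip_width: 0.506
```

Request:
step_arm(
  increments=[
    [0.03, 0, 0, -0.03, 0],
    [0.03, 0, 0, -0.03, 0],
    [0.03, 0, 0, -0.03, 0],
    [0.03, 0, 0, -0.03, 0],
    [0.03, 0, 0, -0.02, 0],
    [0.03, 0, 0, -0.01, 0],
    [0.03, 0, 0, 0, 0],
    [0.03, 0, 0, 0, 0],
  ],
)

```text
clock: 18.53
position: [0.6182, -0.1086, 0.0501]
ee_rot: [-0.053, 0.705, 0.053, 0.705]
ft_force: [0.3, -0.7, -0.1]
grip_width: 0.506
```

Request:
step_arm(
  increments=[
    [0.03, 0, 0, -0.012, 0],
    [0.03, 0, 0, -0.01, 0],
    [0.03, 0, 0, -0.004, 0],
    [0.03, 0, 0, 0, 0],
    [0.03, 0, 0, 0, 0],
  ],
)

```text
clock: 18.95
position: [0.6182, -0.1093, 0.024]
ee_rot: [-0.053, 0.705, 0.053, 0.705]
ft_force: [-0.4, 0.1, -0.8]
grip_width: 0.504
```

Request:
step_arm(
  increments=[
    [0.062, 0, 0, 0, 0],
    [0.062, 0, 0, 0, 0],
    [0.062, 0, 0, 0, 0],
    [0.062, 0, 0, 0, 0],
    [0.062, 0, 0, 0.02, 0],
    [0.062, 0, 0, 0.03, 0],
    [0.062, 0, 0, 0.03, 0],
    [0.062, 0, 0, 0.03, 0],
    [0.062, 0, 0, 0.03, 0],
    [0.062, 0, 0, 0.03, 0],
    [0.062, 0, 0, 0, 0],
  ],
)

```text
clock: 19.87
position: [0.6209, -0.11, 0.201]
ee_rot: [-0.053, 0.702, 0.052, 0.708]
ft_force: [0.3, -0.2, -0.1]
grip_width: 0.729
```

Request:
step_arm(
  increments=[
    [0.062, -0.0058, 0.0298, 0, 0],
    [0.062, -0.0058, 0.0298, 0, 0],
    [0.062, -0.0058, 0.0298, 0, 0],
    [0.062, -0.0058, 0.0298, 0, 0],
    [0.062, -0.0058, 0.0298, 0, 0],
    [0.062, -0.0058, 0.0298, 0, 0],
    [0.062, -0.0058, 0.0298, 0, 0],
    [0.062, -0.0058, 0.0298, 0, 0],
    [0.062, -0.0058, 0.0298, 0, 0],
    [0.062, -0.0058, 0.0298, 0, 0],
    [0.062, -0.0058, 0.0298, 0, 0],
    [0.062, -0.0058, 0.0298, 0, 0],
  ],
)

```text
clock: 20.87
position: [0.5482, 0.2497, 0.1942]
ee_rot: [-0.053, 0.705, 0.053, 0.705]
ft_force: [0.7, 0.8, -0.5]
grip_width: 0.725
```

Request:
step_arm(
  increments=[
    [0.062, 0, 0, -0.025, 0],
    [0.062, 0, 0, -0.03, 0],
    [0.062, 0, 0, -0.03, 0],
    [0.062, 0, 0, 0, 0],
    [0.062, 0, 0, 0, 0],
  ],
)

```text
clock: 21.28
position: [0.5479, 0.2478, 0.1083]
ee_rot: [-0.053, 0.706, 0.052, 0.704]
ft_force: [1.1, -0.9, 1.4]
grip_width: 0.728
```

Request:
step_arm(
  increments=[
    [0.062, 0.003, 0, -0.03, 0],
    [0.062, 0, 0, -0.03, 0],
    [0.062, 0, 0, -0.022, 0],
    [0.062, 0, 0, -0.006, 0],
    [0.062, 0, 0, 0, 0],
    [0.03, 0, 0, 0, 0],
    [0.03, 0, 0, 0, 0],
    [0.03, 0, 0, 0, 0],
    [0.03, 0, 0, 0, 0],
    [0.03, 0, 0, 0, 0],
    [0.03, 0, 0, 0, 0],
  ],
)

```text
clock: 22.2
position: [0.5534, 0.2491, 0.0239]
ee_rot: [-0.052, 0.704, 0.053, 0.707]
ft_force: [-0.9, -0.0, 7.8]
grip_width: 0.504
```

Request:
step_arm(
  increments=[
    [0.03, 0, 0, 0.02, 0],
    [0.03, 0, 0, 0.03, 0],
    [0.03, 0, 0, 0.03, 0],
    [0.03, 0, 0, 0.03, 0],
    [0.03, 0, 0, 0.03, 0],
    [0.03, 0, 0, 0.03, 0],
    [0.03, 0, 0, 0.01, 0],
    [0.03, 0, 0, 0, 0],
  ],
)

```text
clock: 22.87
position: [0.5533, 0.249, 0.2055]
ee_rot: [-0.052, 0.703, 0.054, 0.707]
ft_force: [-0.7, -0.4, -1.3]
grip_width: 0.503
```

```bash
python3 - <<'E'
from h import *
st()
c=camera("top"); W=pts(c); tray(c,W); find(c,W,["jar0_mid"])
E
```

```text
{'clock': 22.867, 'position': [0.553, 0.249, 0.205], 'ee_rot': [-0.052, 0.703, 0.054, 0.707], 'ft_force': [-0.651, -0.433, -1.328], 'grip_width': 0.503, 'joint_pos': [-0.656, 0.299, 0.195, 1.566, -0.06, 1.275, 1.268]}
pan c [ 572.4 -126.8] size [190.2 228.4] ang 56.15 3684
grip c [ 614.3 -108.9] size [42.5 40.4] ang 72.27 112
jar0_mid 0.47 px [201. 318.] 218 med [ 0.611 -0.108  0.054] lo [ 0.594 -0.128  0.013] hi [ 0.635 -0.09   0.059]
```

Request:
step_arm(
  increments=[
    [0.03, 0.0019, -0.0353, 0, 0],
    [0.03, 0.0019, -0.0353, 0, 0],
    [0.03, 0.0019, -0.0353, 0, 0],
    [0.03, 0.0019, -0.0353, 0, 0],
    [0.03, 0.0019, -0.0353, 0, 0],
    [0.03, 0.0019, -0.0353, 0, 0],
    [0.03, 0.0019, -0.0353, 0, 0],
    [0.03, 0.0019, -0.0353, 0, 0],
    [0.03, 0.0019, -0.0353, 0, 0],
    [0.03, 0.0019, -0.0353, 0, 0],
    [0.03, 0.0019, -0.0353, 0, 0],
    [0.03, 0.0019, -0.0353, 0, 0],
  ],
)

```text
clock: 23.97
position: [0.5733, -0.1767, 0.199]
ee_rot: [-0.053, 0.706, 0.053, 0.704]
ft_force: [0.7, 0.2, -1.1]
grip_width: 0.505
```

Request:
step_arm(
  increments=[
    [0.03, 0, 0, -0.03, 0],
    [0.03, 0, 0, -0.03, 0],
    [0.03, 0, 0, -0.03, 0],
    [0.03, 0, 0, -0.03, 0],
    [0.03, 0, 0, -0.02, 0],
    [0.03, 0, 0, 0, 0],
    [0.03, 0, 0, 0, 0],
  ],
)

```text
clock: 24.55
position: [0.5729, -0.1751, 0.0593]
ee_rot: [-0.053, 0.707, 0.053, 0.704]
ft_force: [0.2, -0.3, -0.8]
grip_width: 0.506
```

Request:
step_arm(
  increments=[
    [0.03, 0, 0, -0.014, 0],
    [0.03, 0, 0, -0.012, 0],
    [0.03, 0, 0, -0.008, 0],
    [0.03, 0, 0, 0, 0],
    [0.03, 0, 0, 0, 0],
    [0.062, 0, 0, 0, 0],
    [0.062, 0, 0, 0, 0],
    [0.062, 0, 0, 0, 0],
    [0.062, 0, 0, 0, 0],
  ],
)

```text
clock: 25.3
position: [0.5748, -0.1754, 0.0276]
ee_rot: [-0.053, 0.705, 0.053, 0.705]
ft_force: [-0.6, -0.6, 0.2]
grip_width: 0.726
```

Request:
step_arm(
  increments=[
    [0.062, 0, 0, 0.02, 0],
    [0.062, 0, 0, 0.03, 0],
    [0.062, 0, 0, 0.03, 0],
    [0.062, 0, 0, 0.03, 0],
    [0.062, 0, 0, 0.03, 0],
    [0.062, -0.01, 0.02, 0.03, -0.11],
    [0.06, -0.01, 0.027, 0, -0.11],
    [0.06, -0.01, 0.027, 0, -0.11],
    [0.06, -0.01, 0.027, 0, -0.11],
    [0.06, -0.01, 0.027, 0, -0.11],
    [0.06, -0.01, 0.027, 0, -0.11],
    [0.06, -0.01, 0.027, 0, -0.11],
  ],
)

```text
clock: 26.3
position: [0.5038, 0.0079, 0.1974]
ee_rot: [0.218, 0.673, -0.218, 0.673]
ft_force: [0.9, 0.6, 0.3]
grip_width: 0.701
```

Request:
step_arm(
  increments=[
    [0.06, -0.01, 0.027, 0, -0.11],
    [0.06, -0.01, 0.027, 0, -0.11],
    [0.06, -0.01, 0.027, 0, -0.11],
    [0.06, -0.01, 0.027, 0, -0.11],
    [0.06, -0.01, 0.027, 0, -0.11],
    [0.06, 0, 0, 0, -0.11],
    [0.06, 0, 0, 0, -0.11],
    [0.06, 0, 0, 0, -0.11],
    [0.06, 0, 0, 0, -0.11],
    [0.06, 0, 0, 0, -0.11],
    [0.06, 0, 0, 0, -0.11],
    [0.06, 0, 0, 0, -0.11],
  ],
)

```text
clock: 27.3
position: [0.4545, 0.1416, 0.1973]
ee_rot: [0.585, 0.398, -0.584, 0.398]
ft_force: [-0.6, -0.1, -0.3]
grip_width: 0.701
```

```bash
python3 - <<'E'
from h import *
from scipy.spatial.transform import Rotation as R
st(); y=R.from_quat(monitor.get_obs()["ee_rot"]).as_matrix()[:,1]; print("jaw deg",np.degrees(np.arctan2(y[1],y[0])))
for n in("top","scene"):
    c=camera(n); W=pts(c); save(c,n+"2"); print(n); tray(c,W); find(c,W,["jar0_mid","jar1_mid"])
    sx=np.array([.8996,-.437]); sy=np.array([.437,.8996]); q=W[...,:2]-np.array([.702,-.2355]); a=q@sx; b=q@sy; Z=W[...,2]
    m=(Z>.011)&(Z<.023)&(a>.02)&(a<.25)&(np.abs(b)<.2)
    print("endstop a/b:",np.round([np.percentile(a[m&(a>.14)],[2,98]),np.percentile(b[m&(a>.14)],[1,99])],4).tolist() if (m&(a>.14)).any() else None)
    mm=m&(a>.03)&(a<.13)
    print("rails b+",np.round(np.percentile(b[mm&(b>0)],[2,50,98]),4) if (mm&(b>0)).any() else None,"b-",np.round(np.percentile(b[mm&(b<0)],[2,50,98]),4) if (mm&(b<0)).any() else None)
    t=(Z>.215)&(Z<.235)&(np.abs(a)<.03); print("top a",np.round(np.median(a[t]),4), "b",np.round(np.percentile(b[t],[1,99]),4), "slope deg",np.degrees(np.polyfit(b[t],a[t],1)[0]))
E
```

```text
{'clock': 27.3, 'position': [0.454, 0.142, 0.197], 'ee_rot': [0.585, 0.398, -0.584, 0.398], 'ft_force': [-0.602, -0.128, -0.252], 'grip_width': 0.701, 'joint_pos': [-0.667, 0.016, 0.273, 1.902, -0.005, 1.224, -0.767]}
jaw deg -21.498104857373054
top
pan c [ 572.4 -126.8] size [190.4 229.1] ang 56.3 3447
grip c [ 612.8 -109.4] size [39.2 42.2] ang 6.1 117
jar0_mid 0.52 px [200. 318.] 206 med [ 0.612 -0.108  0.054] lo [ 0.594 -0.128  0.021] hi [ 0.633 -0.09   0.059]
endstop a/b: [[0.1426, 0.1683], [-0.1106, 0.1127]]
rails b+ [0.1044 0.1098 0.1142] b- [-0.111  -0.1064 -0.1017]
top a -0.0015 b [-0.2045  0.2074] slope deg 0.11491184931213057
scene
pan c [529.9 -82.1] size [206.7 116.6] ang 38.72 603
grip c [468.1 -57.1] size [57.1 13.3] ang 52.52 62
endstop a/b: [[0.1425, 0.1679], [-0.1135, 0.1119]]
rails b+ [0.101  0.1085 0.1131] b- [-0.115  -0.1065 -0.102 ]
top a 0.0035 b [-0.2064  0.2085] slope deg -0.0413139060481798
```

View pics/top2.png

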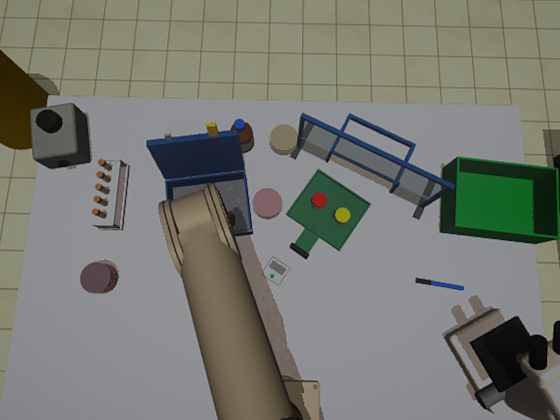

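Request:
step_arm(
  increments=[
    [0.05, 0.0021, -0.0283, 0, -0.0307],
    [0.05, 0.0021, -0.0283, 0, -0.0307],
    [0.05, 0.0021, -0.0283, 0, -0.0307],
    [0.05, 0.0021, -0.0283, 0, -0.0307],
    [0.05, 0.0021, -0.0283, 0, -0.0307],
    [0.05, 0.0021, -0.0283, 0, -0.0307],
    [0.05, 0.0021, -0.0283, 0, -0.0307],
    [0.05, 0, 0, -0.03, 0],
    [0.05, 0, 0, -0.03, 0],
    [0.05, 0, 0, -0.03, 0],
    [0.05, 0, 0, 0, 0],
    [0.05, 0, 0, 0, 0],
  ],
)

```text
clock: 28.6
position: [0.4683, -0.0566, 0.1067]
ee_rot: [-0.622, -0.335, 0.624, -0.335]
ft_force: [-0.1, -0.1, 0.7]
grip_width: 0.583
```

```bash
python3 - <<'E'
from h import *
from scipy.spatial.transform import Rotation as R
st(); y=R.from_quat(monitor.get_obs()["ee_rot"]).as_matrix()[:,1]; print("jaw deg",np.degrees(np.arctan2(y[1],y[0])))
E
```

```text
{'clock': 28.6, 'position': [0.468, -0.057, 0.107], 'ee_rot': [-0.622, -0.335, 0.624, -0.335], 'ft_force': [-0.098, -0.146, 0.725], 'grip_width': 0.583, 'joint_pos': [-0.441, 0.11, 0.493, 2.024, -0.059, 1.025, -0.503]}
jaw deg -33.420862539217175
```

Request:
step_arm(
  increments=[
    [0.05, 0, 0, -0.03, 0],
    [0.05, 0, 0, -0.03, 0],
    [0.05, 0, 0, -0.022, 0],
    [0.05, 0, 0, -0.007, 0],
    [0.05, 0, 0, 0, 0],
    [0.0, 0, 0, 0, 0],
    [0.0, 0, 0, 0, 0],
    [0.0, 0, 0, 0, 0],
    [0.0, 0, 0, 0, 0],
    [0.0, 0, 0, 0, 0],
    [0.0, 0, 0, 0, 0],
    [0.0, 0, 0, 0, 0],
  ],
  force=60,
)

```text
clock: 29.6
position: [0.4701, -0.0561, 0.0197]
ee_rot: [0.624, 0.335, -0.622, 0.335]
ft_force: [-4.1, 1.7, 11.9]
grip_width: 0.128
```

Request:
step_arm(
  increments=[
    [0, -0.0014, -0.0021, 0, 0.0056],
    [0, -0.0014, -0.0021, 0, 0.0056],
    [0, -0.0014, -0.0021, 0, 0.0056],
    [0, -0.0014, -0.0021, 0, 0.0056],
    [0, -0.0014, -0.0021, 0, 0.0056],
    [0, -0.0014, -0.0021, 0, 0.0056],
    [0, -0.0014, -0.0021, 0, 0.0056],
    [0, -0.0014, -0.0021, 0, 0.0056],
    [0, -0.0014, -0.0021, 0, 0.0056],
    [0, -0.0014, -0.0021, 0, 0.0056],
    [0, -0.0014, -0.0021, 0, 0.0056],
    [0, -0.0014, -0.0021, 0, 0.0056],
  ],
)

```text
clock: 30.6
position: [0.4544, -0.0806, 0.0197]
ee_rot: [0.612, 0.356, -0.609, 0.357]
ft_force: [3.3, 4.3, 4.5]
grip_width: 0.132
```

Request:
step_arm(
  increments=[
    [0, -0.0014, -0.0021, 0, 0.0056],
    [0, -0.0014, -0.0021, 0, 0.0056],
    [0, -0.0014, -0.0021, 0, 0.0056],
    [0, -0.0014, -0.0021, 0, 0.0056],
    [0, -0.0014, -0.0021, 0, 0.0056],
    [0, -0.0014, -0.0021, 0, 0.0056],
    [0, -0.0014, -0.0021, 0, 0.0056],
    [0, -0.0014, -0.0021, 0, 0.0056],
    [0, -0.0014, -0.0021, 0, 0.0056],
    [0, -0.0014, -0.0021, 0, 0.0056],
    [0, -0.0014, -0.0021, 0, 0.0056],
    [0, 0, 0, 0, 0],
  ],
)

```text
clock: 31.6
position: [0.4388, -0.1043, 0.0197]
ee_rot: [0.601, 0.374, -0.598, 0.375]
ft_force: [1.6, 2.6, 6.6]
grip_width: 0.131
```

```bash
cat >> h.py <<'E'
sx=np.array([.8996,-.437]); sy=np.array([.437,.8996]); SO=np.array([.7025,-.2344])
def jaw():
    from scipy.spatial.transform import Rotation as R
    o=monitor.get_obs(); y=R.from_quat(o["ee_rot"]).as_matrix()[:,1]; print("jaw deg",round(np.degrees(np.arctan2(y[1],y[0])),2)); q=np.array(o["position"][:2])-SO; print("tcp in screen",np.round([q@sx,q@sy],4))
E
python3 - <<'E'
from h import *
st(); jaw()
for n in("top","scene"):
    c=camera(n); W=pts(c); save(c,n+"3"); print(n)
    hsv=cv2.cvtColor(c["color"],cv2.COLOR_RGB2HSV); H,S=hsv[...,0],hsv[...,1]
    q=W[...,:2]-SO; a=q@sx; b=q@sy; m=(H>45)&(H<90)&(S>60)&(W[...,2]<.03)&(np.abs(b)<.15)&(a>-.25)&(a<.17)
    print("pan b",np.round(np.percentile(b[m],[.5,50,99.5]),4),"a",np.round(np.percentile(a[m],[.5,99.5]),4))
    bb=b[m];aa=a[m]
    for a0 in np.arange(-.2,.0,.04):
        k=(aa>a0)&(aa<a0+.02); 
        if k.any(): print(round(a0,2),np.round([bb[k].min(),bb[k].max()],4))
E
```

```text
{'clock': 31.6, 'position': [0.439, -0.104, 0.02], 'ee_rot': [0.601, 0.374, -0.598, 0.375], 'ft_force': [1.621, 2.561, 6.6], 'grip_width': 0.131, 'joint_pos': [-0.321, 0.212, 0.491, 2.144, -0.139, 0.811, -0.197]}
jaw deg -26.01
tcp in screen [-0.2941  0.0018]
top
pan b [-0.0943  0.0124  0.0947] a [-0.2227 -0.0551]
-0.2 [-0.0952  0.0944]
-0.16 [-0.095   0.0947]
-0.12 [-0.0948  0.0949]
-0.08 [-0.0939  0.0952]
scene
pan b [-0.0921  0.0074  0.0955] a [-0.2494 -0.051 ]
-0.2 [0.0837 0.0946]
```

Request:
step_arm(
  increments=[
    [0, 0.0027, -0.0013, 0, 0],
    [0, 0.0045, -0.0022, 0, 0],
    [0, 0.0063, -0.00306, 0, 0],
    [0, 0.0063, -0.00306, 0, 0],
    [0, 0.0063, -0.00306, 0, 0],
    [0, 0.0063, -0.00306, 0, 0],
    [0, 0.0063, -0.00306, 0, 0],
    [0, 0.0063, -0.00306, 0, 0],
    [0, 0.0063, -0.00306, 0, 0],
    [0, 0.0063, -0.00306, 0, 0],
    [0, 0.0063, -0.00306, 0, 0],
    [0, 0.0063, -0.00306, 0, 0],
  ],
)

```text
clock: 32.7
position: [0.5069, -0.138, 0.0197]
ee_rot: [0.6, 0.375, -0.6, 0.373]
ft_force: [-12.6, 4.9, 20.9]
grip_width: 0.13
```

Request:
step_arm(
  increments=[
    [0, 0.0063, -0.00306, 0, 0],
    [0, 0.0063, -0.00306, 0, 0],
    [0, 0.0063, -0.00306, 0, 0],
    [0, 0.0063, -0.00306, 0, 0],
    [0, 0.0063, -0.00306, 0, 0],
    [0, 0.0063, -0.00306, 0, 0],
    [0, 0.0063, -0.00306, 0, 0],
    [0, 0.0063, -0.00306, 0, 0],
    [0, 0.0063, -0.00306, 0, 0],
    [0, 0.0063, -0.00306, 0, 0],
    [0, 0.0063, -0.00306, 0, 0],
    [0, 0.0063, -0.00306, 0, 0],
  ],
)

```text
clock: 33.7
position: [0.5827, -0.1749, 0.0197]
ee_rot: [0.6, 0.375, -0.6, 0.374]
ft_force: [-9.8, 5.9, 15.1]
grip_width: 0.127
```

```bash
python3 - <<'E'
from h import *
st(); jaw()
c=camera("scene"); cv2.imwrite("pics/slide.png",cv2.resize(c["color"][100:340,80:360],(700,600))[...,::-1])
E
```

```text
{'clock': 33.7, 'position': [0.583, -0.175, 0.02], 'ee_rot': [0.6, 0.375, -0.6, 0.374], 'ft_force': [-9.832, 5.882, 15.123], 'grip_width': 0.127, 'joint_pos': [-0.148, 0.531, 0.464, 1.733, -0.285, 0.945, -0.026]}
jaw deg -26.09
tcp in screen [-0.1338  0.0012]
```

View pics/slide.png

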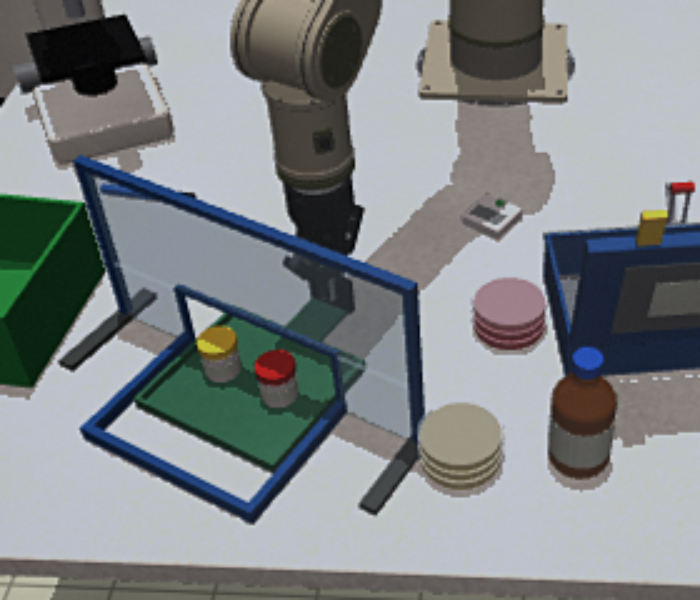

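Request:
step_arm(
  increments=[
    [0, 0.0063, -0.00306, 0, 0],
    [0, 0.0063, -0.00306, 0, 0],
    [0, 0.0063, -0.00306, 0, 0],
    [0, 0.0063, -0.00306, 0, 0],
    [0, 0.0045, -0.0022, 0, 0],
    [0, 0.0045, -0.0022, 0, 0],
    [0, 0.0027, -0.0013, 0, 0],
    [0, 0.0027, -0.0013, 0, 0],
    [0, 0, 0, 0, 0],
  ],
)

```text
clock: 34.5
position: [0.6228, -0.1945, 0.0198]
ee_rot: [0.6, 0.374, -0.6, 0.374]
ft_force: [-4.8, 2.8, 8.6]
grip_width: 0.124
```

```bash
python3 - <<'E'
from h import *
st(); jaw()
E
```

```text
{'clock': 34.5, 'position': [0.623, -0.195, 0.02], 'ee_rot': [0.6, 0.374, -0.6, 0.374], 'ft_force': [-4.777, 2.823, 8.598], 'grip_width': 0.124, 'joint_pos': [-0.104, 0.614, 0.455, 1.607, -0.309, 0.992, -0.007]}
jaw deg -26.1
tcp in screen [-0.0891  0.001 ]
```

Request:
step_arm(
  increments=[
    [0, 0.0018, -0.0009, 0, 0],
    [0, 0.0018, -0.0009, 0, 0],
    [0, 0.0018, -0.0009, 0, 0],
    [0, 0, 0, 0, 0],
    [0, 0, 0, 0, 0],
  ],
)

```text
clock: 34.92
position: [0.6278, -0.197, 0.0198]
ee_rot: [0.6, 0.374, -0.6, 0.374]
ft_force: [-6.2, 4.4, 9.3]
grip_width: 0.128
```

Request:
step_arm(
  increments=[
    [0, 0.0009, -0.00044, 0, 0],
    [0, 0.0009, -0.00044, 0, 0],
    [0, 0, 0, 0, 0],
    [0, 0, 0, 0, 0],
  ],
)

```text
clock: 35.25
position: [0.6278, -0.197, 0.0198]
ee_rot: [-0.599, -0.376, 0.601, -0.373]
ft_force: [-16.8, 9.2, 20.4]
grip_width: 0.132
```

Request:
step_arm(
  increments=[
    [0, 0.0009, -0.00044, 0, 0],
    [0, 0.0009, -0.00044, 0, 0],
    [0, 0, 0, 0, 0],
    [0, 0, 0, 0, 0],
  ],
)

```text
clock: 35.58
position: [0.6278, -0.197, 0.0197]
ee_rot: [-0.599, -0.377, 0.601, -0.371]
ft_force: [-28.5, 12.5, 29.1]
grip_width: 0.132
```

```bash
python3 - <<'E'
from h import *
st(); jaw()
for n in("top","scene"):
    c=camera(n); W=pts(c)
    hsv=cv2.cvtColor(c["color"],cv2.COLOR_RGB2HSV); H,S=hsv[...,0],hsv[...,1]
    q=W[...,:2]-SO; a=q@sx; b=q@sy; Z=W[...,2]; m=(H>45)&(H<90)&(S>60)&(Z<.03)&(Z>.009)&(np.abs(b)<.12)&(a>-.05)&(a<.2)
    e=(H>100)&(H<130)&(S>100)&(Z>.012)&(Z<.022)&(np.abs(b)<.08)&(a>.13)&(a<.2)
    print(n,"tray rim a max",np.round(np.percentile(a[m],[98,99.5]),4),"stop a",np.round(np.percentile(a[e],[1,5,50,99]),4) if e.any() else None)
E
```

```text
{'clock': 35.583, 'position': [0.628, -0.197, 0.02], 'ee_rot': [-0.599, -0.377, 0.601, -0.371], 'ft_force': [-28.503, 12.45, 29.126], 'grip_width': 0.132, 'joint_pos': [-0.095, 0.63, 0.453, 1.582, -0.313, 1.011, -0.003]}
jaw deg -26.09
tcp in screen [-0.0836  0.001 ]
top tray rim a max [0.1579 0.1583] stop a [0.1563 0.1571 0.1614 0.1666]
scene tray rim a max [0.1536 0.1543] stop a [0.1563 0.1573 0.1631 0.168 ]
```

Request:
step_arm(
  increments=[
    [0, -0.0012, 0.0006, 0, 0],
    [0, -0.001, 0.0005, 0, 0],
    [0, 0, 0, 0, 0],
    [0.035, 0, 0, 0, 0],
    [0.035, 0, 0, 0, 0],
    [0.035, 0, 0, 0, 0],
    [0.035, 0, 0, 0.015, 0],
    [0.035, 0, 0, 0.03, 0],
    [0.035, 0, 0, 0.03, 0],
    [0.035, 0, 0, 0.03, 0],
    [0.035, 0, 0, 0.03, 0],
  ],
)

```text
clock: 36.6
position: [0.6291, -0.1984, 0.1559]
ee_rot: [0.6, 0.374, -0.6, 0.374]
ft_force: [0.7, -0.6, 0.3]
grip_width: 0.415
```

Request:
step_arm(
  increments=[
    [0.05, -0.012, 0.006, 0.03, 0],
    [0.05, -0.012, 0.006, 0.03, 0],
    [0.05, -0.015, 0.02, 0.03, 0.1],
    [0.05, -0.01, 0.025, 0.03, 0.1],
    [0.05, 0, 0.025, 0.02, 0.1],
    [0.05, 0, 0.025, 0, 0.11],
    [0.05, 0, 0.025, 0, 0.11],
    [0.05, 0, 0.025, 0, 0.11],
    [0.05, 0, 0.02, 0, 0.11],
    [0.05, 0, 0.02, 0, 0.11],
    [0.05, 0, 0.02, 0, 0.11],
    [0.05, 0, 0, 0, 0.11],
  ],
)

```text
clock: 37.6
position: [0.58, 0.0236, 0.2942]
ee_rot: [0.323, 0.63, -0.321, 0.629]
ft_force: [-0.4, 0.7, -0.2]
grip_width: 0.585
```

Request:
step_arm(
  increments=[
    [0.05, 0, 0, 0, 0.11],
    [0.05, 0, 0, 0, 0.11],
    [0.05, 0, 0, 0, 0.11],
    [0.05, 0, 0, 0, 0.11],
    [0.05, 0, 0, 0, 0.11],
    [0.05, 0, 0, 0, 0.11],
    [0.05, 0, 0, 0, 0.11],
    [0.05, 0, 0, 0, 0.11],
    [0.05, 0, 0, 0, 0.11],
    [0.05, 0, 0, 0, 0.11],
    [0.05, 0, 0, 0, 0.0],
  ],
)

```text
clock: 38.52
position: [0.5801, 0.0184, 0.2943]
ee_rot: [-0.052, 0.705, 0.052, 0.706]
ft_force: [0.2, 0.2, 0.1]
grip_width: 0.586
```

```bash
python3 - <<'E'
from h import *
st(); jaw()
for n in("top","scene"):
    c=camera(n); W=pts(c); print(n); hsv=cv2.cvtColor(c["color"],cv2.COLOR_RGB2HSV); H,S=hsv[...,0],hsv[...,1]; X,Y,Z=np.moveaxis(W,-1,0)
    m=(X>.65)&(X<.82)&(Y>.1)&(Y<.25)&(H>18)&(H<35)&(S>120)&(Z>.2); q=W[m]
    if len(q): print("tab",len(q),np.round([q.min(0),np.median(q,0),q.max(0)],3).tolist())
    q=W[...,:2]-SO; a=q@sx; b=q@sy; m=(H>45)&(H<90)&(S>60)&(Z<.03)&(Z>.009)&(np.abs(b)<.12)&(a>-.05)&(a<.2)
    print("tray rim a",np.round(np.percentile(a[m],[98,99.5]),4)); save(c,n+"4")
    g=(cv2.cvtColor(c["color"],cv2.COLOR_RGB2GRAY)<70)&(Z>.042)&(Z<.056)&(np.abs(b)<.05)&(np.abs(a+.083)<.03); 
    if g.any(): print("grip ab",np.round([a[g].mean(),b[g].mean()],4))
E
```

```text
{'clock': 38.517, 'position': [0.58, 0.018, 0.294], 'ee_rot': [-0.052, 0.705, 0.052, 0.706], 'ft_force': [0.214, 0.206, 0.123], 'grip_width': 0.586, 'joint_pos': [-0.282, 0.203, 0.203, 1.497, -0.041, 1.445, 1.641]}
jaw deg 98.47
tcp in screen [-0.2206  0.1739]
top
tab 119 [[0.725, 0.162, 0.238], [0.732, 0.173, 0.266], [0.743, 0.185, 0.283]]
tray rim a [0.1574 0.1584]
grip ab [-0.0838 -0.0003]
scene
tab 129 [[0.731, 0.161, 0.239], [0.738, 0.172, 0.265], [0.745, 0.184, 0.284]]
tray rim a [0.1533 0.1538]
```

Request:
step_arm(
  increments=[
    [0.05, 0, 0, 0.03, 0],
    [0.05, 0, 0, 0.01, 0],
    [0.05, 0.0158, 0.0155, 0, 0],
    [0.05, 0.0158, 0.0155, 0, 0],
    [0.05, 0.0158, 0.0155, 0, 0],
    [0.05, 0.0158, 0.0155, 0, 0],
    [0.05, 0.0158, 0.0155, 0, 0],
    [0.05, 0.0158, 0.0155, 0, 0],
    [0.05, 0.0158, 0.0155, 0, 0],
    [0.05, 0.0158, 0.0155, 0, 0],
    [0.05, 0.0158, 0.0155, 0, 0],
    [0.05, 0.0158, 0.0155, 0, 0],
  ],
)

```text
clock: 39.62
position: [0.7389, 0.1747, 0.3335]
ee_rot: [-0.05, 0.705, 0.05, 0.706]
ft_force: [0.6, 1.2, 0.5]
grip_width: 0.583
```

Request:
step_arm(
  increments=[
    [0.05, 0, 0, 0, 0],
    [0.05, 0, 0, -0.025, 0],
    [0.05, 0, 0, 0, 0],
    [0.05, 0, 0, 0, 0],
  ],
)

```text
clock: 39.95
position: [0.7375, 0.1735, 0.3071]
ee_rot: [-0.05, 0.706, 0.05, 0.704]
ft_force: [0.3, 0.5, 0.5]
grip_width: 0.585
```

```bash
python3 -c "
from h import *
arc(.2042,0,1.84,.0442,36)"
```

```text
[0, -0.0098, -0.0015, 0.0025, 0]
[0, -0.0099, -0.0015, 0.002, 0]
[0, -0.01, -0.0015, 0.0015, 0]
[0, -0.01, -0.0015, 0.001, 0]
[0, -0.0101, -0.0015, 0.0005, 0]
[0, -0.0101, -0.0015, -0.0001, 0]
[0, -0.0101, -0.0015, -0.0006, 0]
[0, -0.01, -0.0015, -0.0011, 0]
[0, -0.0099, -0.0015, -0.0016, 0]
[0, -0.0099, -0.0015, -0.0021, 0]
[0, -0.0097, -0.0015, -0.0026, 0]
[0, -0.0096, -0.0015, -0.0031, 0]
[0, -0.0094, -0.0014, -0.0035, 0]
[0, -0.0093, -0.0014, -0.004, 0]
[0, -0.009, -0.0014, -0.0045, 0]
[0, -0.0088, -0.0013, -0.0049, 0]
[0, -0.0086, -0.0013, -0.0054, 0]
[0, -0.0083, -0.0013, -0.0058, 0]
[0, -0.008, -0.0012, -0.0062, 0]
[0, -0.0077, -0.0012, -0.0066, 0]
[0, -0.0073, -0.0011, -0.007, 0]
[0, -0.007, -0.0011, -0.0073, 0]
[0, -0.0066, -0.001, -0.0077, 0]
[0, -0.0062, -0.0009, -0.008, 0]
[0, -0.0058, -0.0009, -0.0083, 0]
[0, -0.0054, -0.0008, -0.0086, 0]
[0, -0.005, -0.0008, -0.0088, 0]
[0, -0.0045, -0.0007, -0.0091, 0]
[0, -0.0041, -0.0006, -0.0093, 0]
[0, -0.0036, -0.0005, -0.0095, 0]
[0, -0.0032, -0.0005, -0.0097, 0]
[0, -0.0027, -0.0004, -0.0098, 0]
[0, -0.0022, -0.0003, -0.0099, 0]
[0, -0.0017, -0.0003, -0.01, 0]
[0, -0.0012, -0.0002, -0.0101, 0]
[0, -0.0007, -0.0001, -0.0102, 0]
```

Request:
step_arm(
  increments=[
    [0.05, 0, 0, -0.025, 0],
    [0.05, 0, 0, -0.025, 0],
    [0.05, 0, 0, -0.006, 0],
    [0.05, 0, 0, 0, 0],
    [0, 0, 0, 0, 0],
    [0, 0, 0, 0, 0],
    [0, 0, 0, 0, 0],
    [0, 0, 0, 0, 0],
    [0, 0, 0, 0, 0],
    [0, 0, 0, 0, 0],
  ],
  force=30,
)

```text
clock: 40.78
position: [0.7389, 0.1748, 0.2548]
ee_rot: [-0.05, 0.704, 0.052, 0.707]
ft_force: [1.1, 2.7, 6.2]
grip_width: 0.274
```

Request:
step_arm(
  increments=[
    [0, -0.0098, -0.0015, 0.0025, 0],
    [0, -0.0099, -0.0015, 0.002, 0],
    [0, -0.01, -0.0015, 0.0015, 0],
    [0, -0.01, -0.0015, 0.001, 0],
    [0, -0.0101, -0.0015, 0.0005, 0],
    [0, -0.0101, -0.0015, -0.0001, 0],
  ],
)

```text
clock: 41.28
position: [0.6791, 0.1657, 0.262]
ee_rot: [-0.05, 0.703, 0.051, 0.707]
ft_force: [3.1, 3.1, 3.8]
grip_width: 0.275
```

Request:
step_arm(
  increments=[
    [0, -0.0101, -0.0015, -0.0006, 0],
    [0, -0.01, -0.0015, -0.0011, 0],
    [0, -0.0099, -0.0015, -0.0016, 0],
    [0, -0.0099, -0.0015, -0.0021, 0],
    [0, -0.0097, -0.0015, -0.0026, 0],
    [0, -0.0096, -0.0015, -0.0031, 0],
    [0, -0.0094, -0.0014, -0.0035, 0],
    [0, -0.0093, -0.0014, -0.004, 0],
    [0, -0.009, -0.0014, -0.0045, 0],
    [0, -0.0088, -0.0013, -0.0049, 0],
    [0, -0.0086, -0.0013, -0.0054, 0],
    [0, -0.0083, -0.0013, -0.0058, 0],
  ],
)

```text
clock: 42.28
position: [0.5664, 0.1485, 0.2234]
ee_rot: [-0.05, 0.704, 0.052, 0.707]
ft_force: [-3.7, 0.7, 10.8]
grip_width: 0.272
```

Request:
step_arm(
  increments=[
    [0, -0.008, -0.0012, -0.0062, 0],
    [0, -0.0077, -0.0012, -0.0066, 0],
    [0, -0.0073, -0.0011, -0.007, 0],
    [0, -0.007, -0.0011, -0.0073, 0],
    [0, -0.0066, -0.001, -0.0077, 0],
    [0, -0.0062, -0.0009, -0.008, 0],
    [0, -0.0058, -0.0009, -0.0083, 0],
    [0, -0.0054, -0.0008, -0.0086, 0],
    [0, 0, 0, 0, 0],
  ],
)

```text
clock: 43.03
position: [0.5103, 0.1399, 0.1605]
ee_rot: [-0.051, 0.706, 0.051, 0.705]
ft_force: [-5.6, 0.8, 2.5]
grip_width: 0.279
```

```bash
python3 - <<'E'
from h import *
st()
c=camera("scene"); cv2.imwrite("pics/closing.png",cv2.resize(c["color"][100:300,240:440],(600,600))[...,::-1])
E
```

```text
{'clock': 43.033, 'position': [0.51, 0.14, 0.16], 'ee_rot': [-0.051, 0.706, 0.051, 0.705], 'ft_force': [-5.619, 0.8, 2.545], 'grip_width': 0.279, 'joint_pos': [-0.465, 0.173, 0.124, 1.813, -0.024, 1.158, 1.382]}
```

View pics/closing.png

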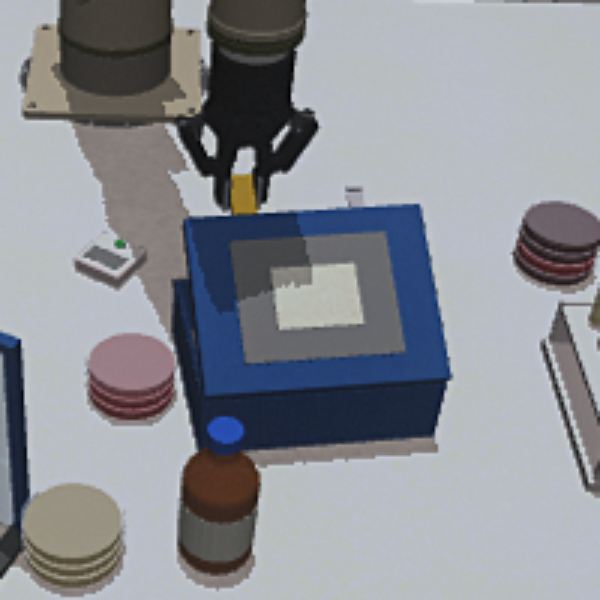

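Request:
step_arm(
  increments=[
    [0, -0.005, -0.0008, -0.0088, 0],
    [0, -0.0045, -0.0007, -0.0091, 0],
    [0, -0.0041, -0.0006, -0.0093, 0],
    [0, -0.0036, -0.0005, -0.0095, 0],
    [0, -0.0032, -0.0005, -0.0097, 0],
    [0, -0.0027, -0.0004, -0.0098, 0],
    [0, -0.0022, -0.0003, -0.0099, 0],
    [0, 0, 0, 0, 0],
  ],
)

```text
clock: 43.75
position: [0.4856, 0.136, 0.0938]
ee_rot: [-0.051, 0.706, 0.051, 0.705]
ft_force: [-4.1, 2.5, -1.4]
grip_width: 0.275
```

Request:
step_arm(
  increments=[
    [0, -0.0017, -0.0003, -0.01, 0],
    [0, -0.0012, -0.0002, -0.0101, 0],
    [0, -0.0007, -0.0001, -0.008, 0],
    [0, 0, 0, 0, 0],
    [0, 0, 0, 0, 0],
  ],
)

```text
clock: 44.17
position: [0.4825, 0.1355, 0.0667]
ee_rot: [-0.051, 0.706, 0.051, 0.705]
ft_force: [-4.0, 2.3, -1.8]
grip_width: 0.273
```

Request:
step_arm(
  increments=[
    [0, 0, 0, -0.003, 0],
    [0, 0, 0, -0.002, 0],
    [0, 0, 0, 0, 0],
    [0, 0, 0, 0, 0],
  ],
)

```text
clock: 44.5
position: [0.4823, 0.1355, 0.0619]
ee_rot: [-0.051, 0.706, 0.051, 0.705]
ft_force: [-7.2, 2.4, -2.1]
grip_width: 0.278
```

Request:
step_arm(
  increments=[
    [0, 0, 0, -0.002, 0],
    [0, 0, 0, -0.002, 0],
    [0, 0, 0, 0, 0],
    [0, 0, 0, 0, 0],
  ],
)

```text
clock: 44.83
position: [0.4822, 0.1355, 0.0579]
ee_rot: [-0.051, 0.706, 0.051, 0.705]
ft_force: [-6.5, 2.4, -2.1]
grip_width: 0.278
```

```bash
python3 - <<'E'
from h import *
c=camera("scene"); W=pts(c); q=W[...,:2]-np.array([.5875,.207]); u=q@U; v=q@V
hsv=cv2.cvtColor(c["color"],cv2.COLOR_RGB2HSV)
for lo in(-.085,-.06,-.03,0,.03,.06):
    m=(u>lo)&(u<lo+.02)&(np.abs(v)<.11)&(W[...,2]>.05)&(W[...,2]<.13)
    print(lo,m.sum(),np.round(np.median(W[m][:,2]),4) if m.any() else None)
m=(hsv[...,0]>18)&(hsv[...,0]<35)&(hsv[...,1]>120)&(u<-.085)&(u>-.15)&(np.abs(v)<.11); print("tab z",np.round(np.percentile(W[m][:,2],[5,50,95]),4),"u",np.round(np.percentile(u[m],[2,98]),4))
cv2.imwrite("pics/shut.png",cv2.resize(c["color"][120:270,280:420],(560,600))[...,::-1])
E
```

```text
-0.085 301 0.0888
-0.06 311 0.09
-0.03 331 0.09
0 359 0.09
0.03 368 0.0895
0.06 389 0.0886
tab z [0.0827 0.0848 0.0888] u [-0.1287 -0.0939]
```

View pics/shut.png

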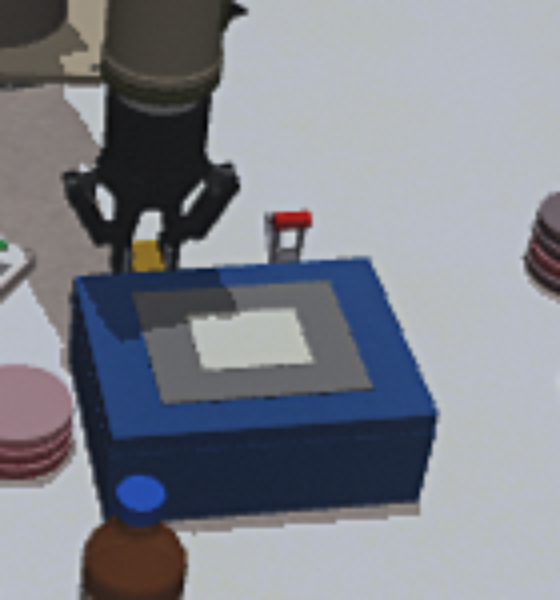

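Request:
step_arm(
  increments=[
    [0.05, 0, 0, 0, 0],
    [0.05, 0, 0, 0, 0],
    [0.05, 0, 0, 0, 0],
    [0.05, 0, 0, 0.03, 0],
    [0.05, 0, 0, 0.03, 0],
    [0.0, 0, 0, 0.01, 0],
    [0.0, 0.02, 0.003, 0, 0],
    [0, 0.024, 0.004, 0, 0],
    [0, 0, 0, 0, 0],
    [0, 0, 0, 0, 0],
    [0, 0, 0, 0, 0],
  ],
)

```text
clock: 45.8
position: [0.5265, 0.1418, 0.1272]
ee_rot: [-0.051, 0.705, 0.05, 0.705]
ft_force: [-0.9, 0.6, -0.2]
grip_width: -0.001
```

Request:
step_arm(
  increments=[
    [0, 0, 0, -0.02, 0],
    [0, 0, 0, -0.012, 0],
    [0, 0, 0, -0.003, 0],
    [0, 0, 0, -0.003, 0],
    [0, 0, 0, 0, 0],
  ],
)

```text
clock: 46.22
position: [0.5264, 0.142, 0.0893]
ee_rot: [-0.051, 0.706, 0.051, 0.705]
ft_force: [-0.3, -0.7, -0.1]
grip_width: -0.002
```

Request:
step_arm(
  increments=[
    [0, 0, 0, -0.001, 0],
    [0, 0, 0, -0.001, 0],
    [0, 0, 0, -0.001, 0],
    [0, 0, 0, 0, 0],
    [0, 0, 0, 0, 0],
  ],
)

```text
clock: 46.63
position: [0.5272, 0.1423, 0.0884]
ee_rot: [-0.05, 0.705, 0.051, 0.706]
ft_force: [-7.5, -2.3, 17.2]
grip_width: 0.001
```

Request:
step_arm(
  increments=[
    [0, 0, 0, 0.02, 0],
    [0, 0, 0, 0.03, 0],
    [0, 0, 0, 0.03, 0],
    [0, 0, 0, 0.03, 0],
    [0, 0, 0, 0.03, 0],
    [0.04, -0.01, 0.02, 0.02, 0],
    [0.04, -0.01, 0.03, 0, 0],
    [0.04, -0.01, 0.03, 0, 0],
    [0.04, -0.01, 0.03, 0, 0],
    [0.04, -0.01, 0.03, 0, 0],
    [0.04, -0.01, 0.03, 0, 0],
    [0.04, -0.01, 0.03, 0, 0],
  ],
)

```text
clock: 47.63
position: [0.4562, 0.3436, 0.247]
ee_rot: [-0.05, 0.705, 0.051, 0.706]
ft_force: [0.1, -0.4, -0.3]
grip_width: 0.472
```

Request:
step_arm(
  increments=[
    [0.04, -0.01, 0.03, 0, 0],
    [0.04, -0.01, 0.03, 0, 0],
    [0.04, -0.01, 0.03, 0, 0],
    [0.04, -0.01, 0.03, 0, 0],
    [0.04, 0, 0, 0, 0],
    [0.04, 0, 0, 0, 0],
  ],
)

```text
clock: 48.13
position: [0.4153, 0.4641, 0.2463]
ee_rot: [-0.052, 0.705, 0.052, 0.705]
ft_force: [-0.9, -0.9, 0.4]
grip_width: 0.464
```

```bash
python3 - <<'E'
from h import *
st()
for n in("top","scene"):
    c=camera(n); W=pts(c); save(c,n+"9"); print(n); X,Y,Z=np.moveaxis(W,-1,0)
    hsv=cv2.cvtColor(c["color"],cv2.COLOR_RGB2HSV); H,S=hsv[...,0],hsv[...,1]
    q=W[...,:2]-SO; a=q@sx; b=q@sy
    m=(H>45)&(H<90)&(S>60)&(Z<.03)&(Z>.009)&(np.abs(b)<.12)&(a>-.05)&(a<.2); print("tray rim a",np.round(np.percentile(a[m],[98,99.5]),4))
    g=(cv2.cvtColor(c["color"],cv2.COLOR_RGB2GRAY)<70)&(Z>.042)&(Z<.056)&(np.abs(b)<.05)&(np.abs(a+.083)<.03)
    if g.any(): print("grip ab",np.round([a[g].mean(),b[g].mean()],4))
    p=W[...,:2]-np.array([.5875,.207]); u=p@U; v=p@V
    for lo in(-.085,0,.06):
        m=(u>lo)&(u<lo+.02)&(np.abs(v)<.11)&(Z>.05)&(Z<.13); print("lid z",lo,np.round(np.median(Z[m]),4) if m.any() else None)
    find(c,W,["jar0_mid","jar1_mid","dishes_red","dishes_straw","timer","reagent","marker"])
E
```

```text
{'clock': 48.133, 'position': [0.415, 0.464, 0.246], 'ee_rot': [-0.052, 0.705, 0.052, 0.705], 'ft_force': [-0.893, -0.931, 0.381], 'grip_width': 0.464, 'joint_pos': [-0.85, 0.321, -0.082, 1.444, 0.026, 1.378, 0.785]}
top
tray rim a [0.1569 0.1581]
grip ab [-0.0839  0.0009]
lid z -0.085 0.0882
lid z 0 0.0893
lid z 0.06 0.0882
jar0_mid 0.26 px [192. 112.] 2083 med [0.616 0.488 0.062] lo [0.524 0.465 0.006] hi [0.715 0.525 0.122]
dishes_red 0.68 px [204. 268.] 758 med [0.604 0.041 0.044] lo [0.566 0.002 0.024] hi [0.647 0.08  0.049]
dishes_straw 0.79 px [140. 282.] 742 med [ 0.803 -0.003  0.044] lo [ 0.766 -0.042  0.013] hi [0.848 0.036 0.049]
dishes_straw 0.74 px [277.  98.] 1053 med [0.38  0.5   0.058] lo [0.339 0.465 0.012] hi [0.421 0.55  0.063]
timer 0.69 px [271. 276.] 416 med [0.412 0.012 0.018] lo [ 0.379 -0.017  0.013] hi [0.443 0.046 0.023]
reagent 0.67 px [137. 240.] 602 med [0.786 0.116 0.101] lo [0.769 0.089 0.016] hi [0.819 0.149 0.152]
marker 0.5 px [285. 439.] 212 med [ 0.385 -0.461  0.012] lo [ 0.373 -0.519 -0.001] hi [ 0.398 -0.397  0.017]
marker 0.45 px [171. 362.] 22
[... 658 characters left out ...]
0.236 0.11 ] lo [ 0.34  0.23 -0.  ] hi [0.481 0.267 0.121]
dishes_straw 0.67 px [208. 341.] 3743 med [0.601 0.203 0.089] lo [0.476 0.093 0.066] hi [0.684 0.321 0.093]
dishes_straw 0.55 px [279. 265.] 1008 med [ 0.824 -0.006  0.044] lo [ 0.769 -0.045  0.007] hi [0.851 0.033 0.047]
timer 0.64 px [188. 275.] 286 med [0.42  0.01  0.017] lo [ 0.379 -0.025  0.001] hi [0.447 0.045 0.022]
reagent 0.79 px [267. 315.] 1105 med [0.821 0.117 0.087] lo [0.791 0.087 0.004] hi [0.833 0.148 0.151]
reagent 0.42 px [260. 177.] 335 med [ 0.791 -0.23   0.05 ] lo [ 0.762 -0.25   0.007] hi [ 0.8   -0.214  0.058]
marker 0.55 px [177. 350.] 73 med [0.474 0.239 0.112] lo [ 0.339  0.23  -0.   ] hi [0.481 0.27  0.121]
```

View pics/scene9.png

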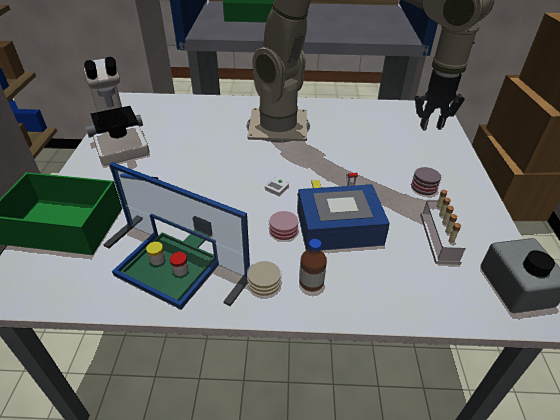

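View pics/top9.png

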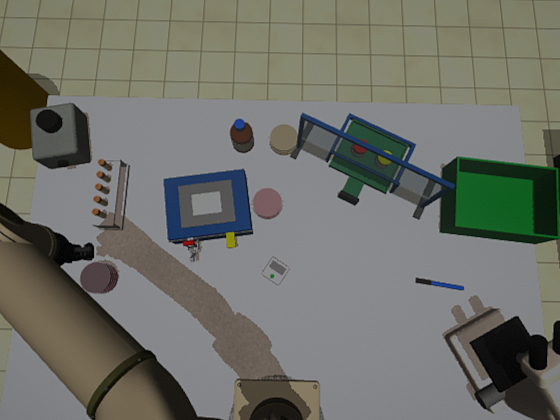

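```bash
python3 -c "
from workcell import ticket
print(ticket.hand_in())"
```

```text
the job is handed in; nothing more can be done
None
```

I finished the whole task and handed it in at about 48 s on the robot's clock. I took the steps in the order asked: latch, lid open, jars into the tray, tray under the screen, lid shut.

**What I did**
- **Latch and lid:** I lifted the lever to about 1.6 rad and left it undone. I then opened the lid to about 1.8 rad.
- **Jars:** The case held only two, one red-capped and one yellow-capped. Both went into the tray.
- **Tray:** I turned it about 8° to line up with the gap and slid it in until it stopped hard. Pushing further raised the force to about 30 N with no movement. It was not seen to be knocked aside during the run.
- **Lid shut:** I brought it down by the tab and then pressed on top with about 17 N.

**What the last checks showed**
- **Tray:** The grip measured 84 mm on the robot's side of the panel, against 83 mm when fully home. The far rim measured 154 mm from one camera and 158 mm from the other, against the stop at 157 mm. That difference is about the cameras' calibration error.
- **Jars:** Both are upright in the tray behind the screen.
- **Lid:** It is flat, with its top at 88–90 mm against the expected 89 mm. My tab grip slipped a few millimetres at the very end of closing, which is why I pressed on top as well.
- **Other things on the bench:** The red and straw dishes, timer and bottle are within a few millimetres of where they started. The marker's centre read 7 mm off, but its far end read the same as before and I never went near it. I checked the dark dishes and tube rack only in the picture, and both look unmoved.
- **Robot:** The arm is clear of everything.

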